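# Release and push out a reader's filter slide with a pin tool

### The arm

A 7-joint arm with a two-finger parallel gripper is mounted at the origin on the work surface. World frame = base frame: x ahead of the robot, y to its left, z up, the work surface at z = 0. Lengths are in m, angles in degrees, forces in N, time in s.
With the tool pointing down it reaches from about 0.4 to 0.9 m from the base axis. Payload 5.5 kg.
Tool frame: the origin (TCP) lies at the very end of the fingers, on their centre line; the grasp point (between the pads) lies 19 mm behind it; z points along the fingers, y is the direction in which the jaws open and shut (so a half turn about z gives the same grasp; the last joint's range is limited). The gripper opens to 92 mm and grips with 3 to 60 N. Pads are 19 mm wide; open, the fingers measure 130 mm over their backs; the gripper's body (75 mm by 190 mm) begins 47 mm behind the grasp point.
Start: joints at [-52.3, 28.699, -24.465, 88.831, 12.651, 65.22, -12.049], TCP at [0.25, 0.6, 0.227] pointing down, gripper open.
Joint ranges: [-164.97, 164.97], [-17.58, 116.51], [-87.97, 89.64], [11.32, 138.91], [-80.73, 260.73], [10.89, 115.49], [-147.41, 147.41]. Speed limits (degrees/s): [147.25, 147.25, 180, 180, 180, 180, 180].

### API

Orientations are given as [roll, pitch, yaw] about the fixed x, y, z axes, in that order (R = Rz(yaw) Ry(pitch) Rx(roll)).
In Python, from bench import readout, read_camera, ctrl gives the robot as it stands.
- The arm moves only by the tool send_rows, never from a script. Its argument "rows" is a list of rows, each an object with "claw": the opening, from -1 (shut) to 1 (fully open); "linear": the shift along the tool's x, y, z in cm, a list of three; "roll": the turn about the tool's z in rad. In form: [{"claw": claw, "linear": [x, y, z], "roll": roll}, ...]. A call has 1 to 10 rows; each row is the pose to reach, as a shift and turn from the pose commanded when the call began, along the tool's axes at that moment; what a row does not reach only later rows make up. A row lasts 1/10 s, in which the tool goes at most 50 mm and 8.59 degrees, less where a joint would pass 70% of its speed; a pose out of reach is approached as far as the arm can. A call with a gripper value outside its range is refused whole. The fingers move at their own pace and stop on an object; "grip_force" is the grip in N (left out, the last holds). Time passes only in rows, so rows that repeat a pose let the fingers close. It gives the time, the measured TCP pose, the force and the opening at its end, in the units of the state.
- readout.get_obs(): the state, without advancing time (a new reading comes with each control period).
- read_camera(name): name is "scene" or "top" or "wrist"; returns a dict with "color" (480x640x3 uint8, blue, green, red), "mtx" (3x3 intrinsics, pixels), "distortion" ([k1, k2, p1, p2, k3] as OpenCV has them; the pictures are not rectified), "rvec" (rotation vector, rad) and "tvec" (3), from world to camera coordinates, as OpenCV has them; the wrist camera has in their place "hand_eye" (4x4, takes a point from camera to tool coordinates, whose origin is the TCP and whose axes are the flange's). Camera axes: x right, y down, z forward; pixel columns grow to the right and rows downward; lengths in m; the calibration is good to about 2 mm. A picture is of the moment at which its call begins: read the wrist's pose just before it. There is no depth.
- ctrl.hand_in(): hands the job in, once; it reports no verdict.
The state is a dict: "time": time; "joint_positions": joint angles; "joint_vel": joint speeds; "effort": joint torques, N m; "ee_pos": TCP position; "tcp_rot": TCP orientation; "wrist_force": force on the tool from outside, world axes, zero at the start; "torque": the same for the moment, N m; "grip_width": opening from 0.0 (shut) to 1.0 (fully open).
Only numpy, scipy, OpenCV 4.12 (cv2) and the standard library are available. Lean on these libraries where they do the work, as an engineer would, in place of code of your own. Each camera call takes 0.05 s, during which the arm holds its last target.

### The job

Take the red-handled pin tool from its blue stand, push its pin down into the small recess in the reader's dark-blue filter slide to hold the hidden release button down, and with the button still held push the slide out at the reader's front as far as it goes. Then put the pin tool back in its stand. Press and push gently (never more than 20 N on the reader) and leave the tip box, bottle and jar where they are.

Things in the scene. Friction and masses are not known exactly. Their poses are not given: they have to be found in the camera images.
- reader: Low, light-grey bench reader, 220 (x) x 170 (y) x 60 mm high, fixed to the bench, with a 70 mm high navy ridge along its rear (at local x 62 to 108 mm). Origin: centre of its underside. Its -x axis points out of its front, the way the slide comes out; z up. Along its middle (y = 0) an open-topped channel holds the filter slide.
- slide (a joint): How far the dark-blue filter slide is out, m: 0 shut (its top level with the reader's top, 60 mm above the bench), 0.060 at its end stop. It moves along the reader's -x and stays level, but its track runs downhill: it sinks 4 mm evenly over the 60 mm. About 3 N of friction; it stays where it is left.
- recess (a point): Centre of the mouth of the round recess in the slide's top face, 13 mm in diameter, 2 mm chamfer; moves with the slide, axes as the reader. In it sits an orange release button (11 mm in diameter) whose face lies 5 to 21 mm below the mouth, different each time and to be felt for. Sprung: 3 N to start it, then 1 N per mm; frees the slide at 3 mm, hard stop at 4.5 mm (7.5 N).
- pin_grip (a point): Centre of the red square handle (16 x 16 x 50 mm tall) of the pin tool, 60 to 105 g, which starts upright in the stand. z points up the handle, x and y are square to its faces. Just below the handle is a metal collar 26 mm in diameter and 6 mm thick (its top face 25 mm, its underside 31 mm below this point), and below that a steel pin 7 mm in diameter and 50 mm long.
- pin_tip (a point): Lower end of the pin tool's pin, on its axis, 81 mm below the handle's centre; the last 3 mm taper to 4 mm in diameter.
- stand: Blue stand for the pin tool, 60 x 60 x 56 mm high, fixed, origin at the centre of its underside.
- stand_hole0 (a point): Centre of the mouth of the stand's hole, in its top face 56 mm above the bench; 11 mm in diameter, 2 mm chamfer, right through. With the tool home its collar rests on the stand's top and its tip is 50 mm below this point.
- tipbox: Pink pipette-tip box, 85 x 120 x 50 mm high, loose; origin at the centre of its underside. Leave alone.
- bottle: Amber reagent bottle, 64 mm in diameter, 140 mm high, loose; origin at the centre of its underside. Leave alone.
- jar: White jar, 64 mm in diameter, 75 mm high, loose; origin at the centre of its underside. Leave alone.
- slide_front (a point): Upper edge of the slide's front end, at its middle; moves with the slide (160 x 60 x 30 mm). A rack underneath catches the release every 12 mm, so the slide runs freely only while the button is held down: 8 to 13 N downwards holds it well. The pin pushes the slide by bearing on the recess's wall.

How it is judged:
By the outcome, as a careful person would: the job done as asked, in the order asked, and still so for the second after the job is handed in, with the robot touching nothing.
It also fails if it takes over 67 s, if anything falls off the work surface, if the arm or the gripper's body presses on something with over 40 N, if the wrist force passes 120 N, or if a joint passes its speed limit or range.

## Working session

There is one attempt and no reset: what is moved stays moved. The work goes in short steps, Python scripts to look and compute and a tool call to move; the robot and the scene stay as the last step left them, time stands still between calls to the robot, and variables do not carry over. Pictures are saved under pics/ and viewed, and the job is handed in when it is done.

Besides the shell and the picture viewer there is one more tool, called after ">>>" as a command line: name --argument value ..., lists and objects as JSON in quotes. send_rows: Moves the arm, as the interface text tells. Its arguments: {"type":"object","properties":{"rows":{"type":"array"},"grip_force":{"type":"number"}},"required":["rows"]}

```bash
ls; mkdir -p pics
python3 - <<'E'
from bench import readout, read_camera, ctrl
import cv2
o=readout.get_obs();print(o)
for n in ["scene","top","wrist"]:
    c=read_camera(n);cv2.imwrite(f"pics/{n}0.png",c["color"]);print(n,{k:v for k,v in c.items() if k!="color"})
E
```

```text
pics
{'time': 0.0, 'joint_positions': array([-52.30079895,  28.75273538, -24.45306928,  88.88979682,
        12.65024071,  65.21950375, -12.05064361]), 'joint_vel': array([ 0.1319821 , -0.05613251, -0.04485685, -0.09463891, -0.05369123,
        0.02160302,  0.06612253]), 'effort': array([ 4.74466033e-04, -5.66612613e+01, -5.81623122e+00, -2.79117286e+01,
       -6.86028320e-02,  3.04470293e-02,  1.77328207e-04]), 'ee_pos': array([0.24976839, 0.5993568 , 0.22570183]), 'tcp_rot': array([-1.79891239e+02, -4.24349848e-03,  1.57381986e+02]), 'wrist_force': array([-0.2393    , -0.02463613,  0.08218712]), 'torque': array([-0.01529021, -0.03164786,  0.01207622]), 'grip_width': 1.0006174378557893}
scene {'mtx': array([[484.79243047,   0.        , 312.68168743],
       [  0.        , 484.79243047, 238.47573406],
       [  0.        ,   0.        ,   1.        ]]), 'distortion': array([-0.13147336,  0.        ,  0.        ,  0.        ,  0.        ]), 'rvec': array([ 2.12165725,  0.99027555, -0.46613984]), 'tvec': array([-0.34405943, -0.21095969,  1.223166  ])}
top {'mtx': array([[546.54092467,
[... 241 characters left out ...]
3003774, -2.1244256 ,  0.18998074]), 'tvec': array([0.00732527, 0.5681792 , 1.00819287])}
wrist {'mtx': array([[415.38198173,   0.        , 319.00870773],
       [  0.        , 415.38198173, 246.00167212],
       [  0.        ,   0.        ,   1.        ]]), 'distortion': array([-0.07204171,  0.        ,  0.        ,  0.        ,  0.        ]), 'hand_eye': array([[-9.85807623e-06, -9.64451243e-01, -2.64260856e-01,
         6.88802876e-02],
       [ 9.99999981e-01, -6.09576467e-05,  1.85167803e-04,
         5.40076853e-04],
       [-1.94694037e-04, -2.64260849e-01,  9.64451225e-01,
        -1.58146139e-01],
       [ 0.00000000e+00,  0.00000000e+00,  0.00000000e+00,
         1.00000000e+00]])}
```

View pics/top0.png

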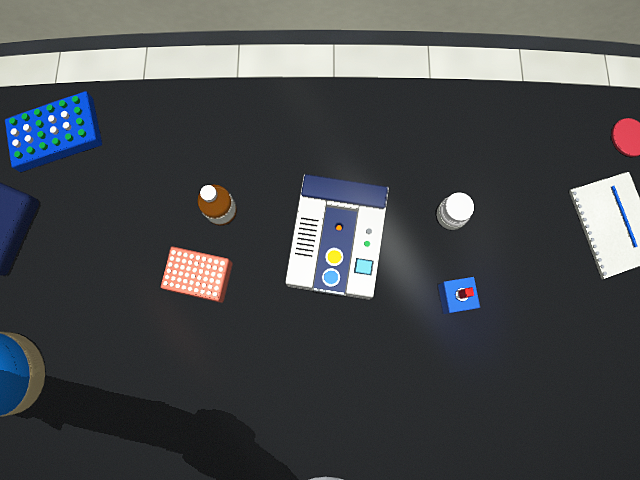

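View pics/scene0.png

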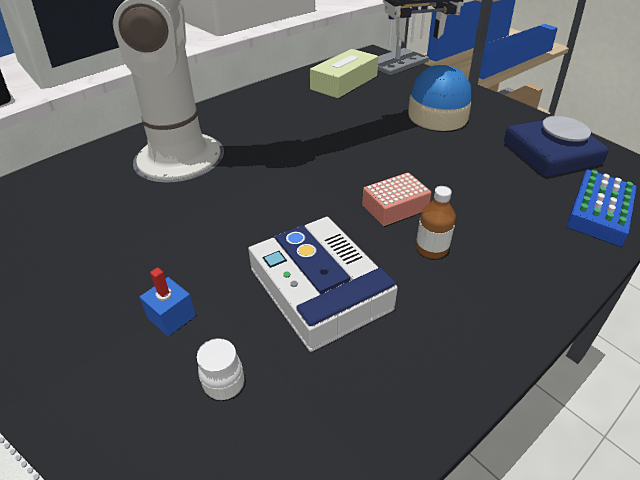

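View pics/wrist0.png

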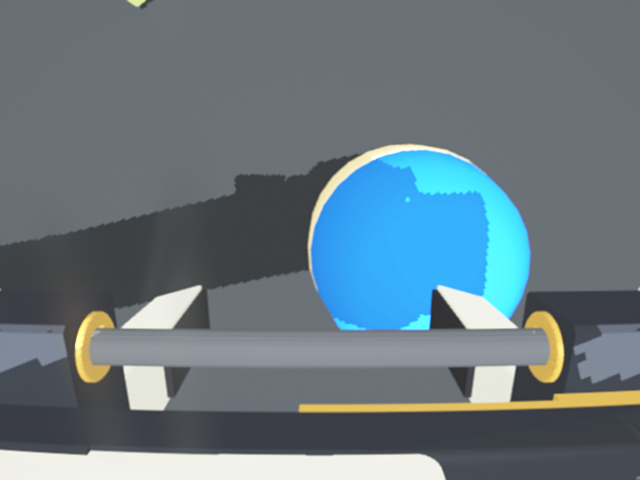

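Top view: the reader is at about (338,240) with the recess at (338,227). The stand with the red handle is at (462,294), the jar at (456,210), the bottle at (216,203) and the tip box at (197,274). I'll zoom in next.

Run:
```python
import cv2,numpy as np
t=cv2.imread("pics/top0.png");s=cv2.imread("pics/scene0.png")
def crop(im,x0,y0,w,h,f): return cv2.resize(im[y0:y0+h,x0:x0+w],None,fx=f,fy=f,interpolation=cv2.INTER_NEAREST)
cv2.imwrite("pics/t_reader.png",crop(t,275,165,130,145,4))
cv2.imwrite("pics/t_stand.png",crop(t,430,265,60,60,8))
cv2.imwrite("pics/s_stand.png",crop(s,130,260,75,80,7))
cv2.imwrite("pics/s_reader.png",crop(s,235,205,180,150,4))
```

```text
(no output)
```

View pics/t_reader.png

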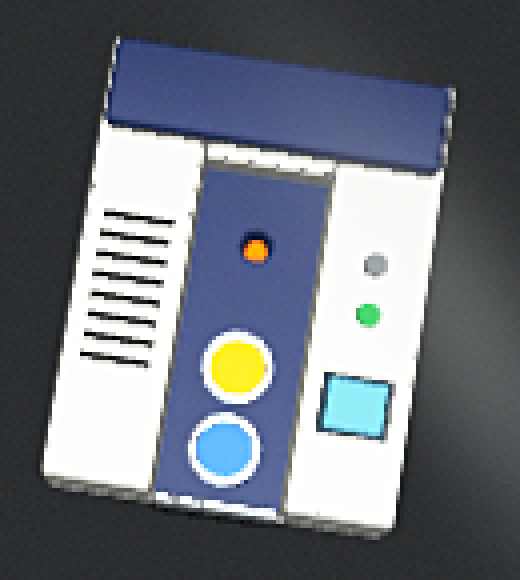

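View pics/t_stand.png

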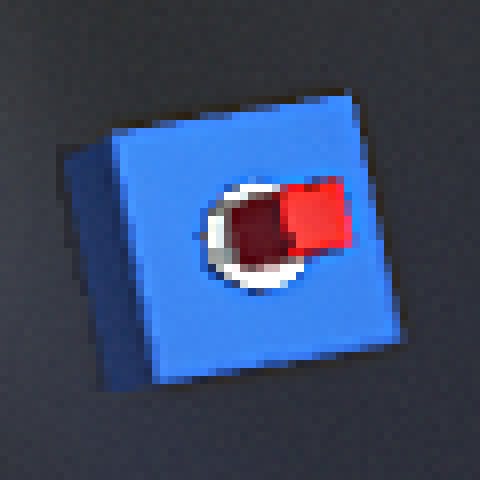

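View pics/s_stand.png

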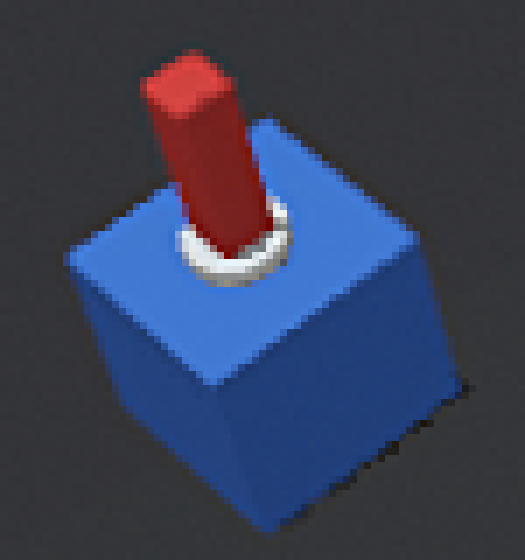

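View pics/s_reader.png

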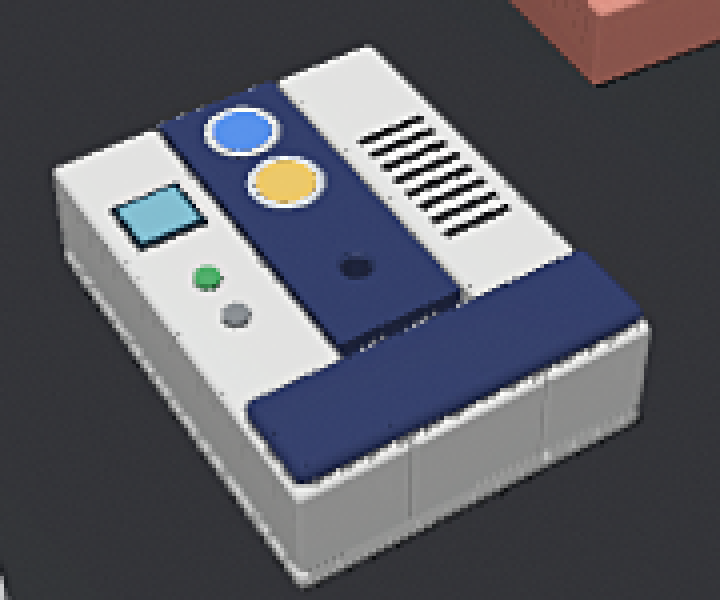

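```bash
cat > helpers.py <<'E'
import numpy as np,cv2
from scipy.optimize import least_squares
from scipy.spatial.transform import Rotation as R
CAM={}
def cam(n):
    if n not in CAM:
        import pickle
        CAM[n]=pickle.load(open(f"cal_{n}.pkl","rb"))
    return CAM[n]
def proj(n,P):
    c=cam(n);return cv2.projectPoints(np.asarray(P,float).reshape(-1,1,3),c["rvec"],c["tvec"],c["mtx"],c["distortion"])[0][:,0]
def ray_z(n,uv,z):
    c=cam(n);K=c["mtx"];p=cv2.undistortPoints(np.array([[uv]],float),K,c["distortion"])[0,0]
    Rm=cv2.Rodrigues(c["rvec"])[0];C=-Rm.T@c["tvec"];d=Rm.T@np.array([p[0],p[1],1]);return C+d*(z-C[2])/d[2]
E
python3 - <<'E'
from bench import readout, read_camera
import pickle
for n in ["top","scene"]:
    c=read_camera(n);c.pop("color");pickle.dump(c,open(f"cal_{n}.pkl","wb"))
E
cat > fit.py <<'E'
from helpers import *
def o(u,x0,y0,f): return np.array([x0+(u[0]+.5)/f-.5,y0+(u[1]+.5)/f-.5])
TR=lambda u:o(u,275,165,4)
TS=lambda u:o(u,430,265,8)
SS=lambda u:o(u,130,260,7)
SR=lambda u:o(u,235,205,4)
def fit(obs,g):
    def f(p,full=False):
        c,s=np.cos(p[2]),np.sin(p[2]);r=[]
        for n,loc,uv in obs:
            w=[p[0]+c*loc[0]-s*loc[1],p[1]+s*loc[0]+c*loc[1],loc[2]];r.append(proj(n,[w])[0]-uv)
        return np.array(r) if full else np.ravel(r)
    s=least_squares(f,g,loss='soft_l1',f_scale=1.0);return s.x,f(s.x,True)
h=.03
g=ray_z("top",TS((255,237)),.056);print("stand c guess",g)
tc=[(112,130),(350,92),(402,342),(157,382)]
L=[(h,h),(h,-h),(-h,-h),(-h,h)]
for cams in ("top","scene","both"):
    obs=[]
    if cams!="scene": obs+=[("top",(*l,.056),TS(u)) for l,u in zip(L,tc)]
    if cams!="top":
        # scene corners: left=?
        for u in [(68,258),(270,120),(417,240),(212,383)]:
            best=min(L,key=lambda l:np.linalg.norm(proj("scene",[[g[0]+l[0],g[1]+l[1],.056]])[0]-SS(u)))
            obs.append(("scene",(*best,.056),SS(u)))
    x,r=fit(obs,[g[0],g[1],0.1]);print("stand",cams,x[:2],np.degrees(x[2]),np.round(np.abs(r).max(),2))
k=.008
g2=ray_z("top",TS((317,218)),.112);print("handle top guess",g2, ray_z("scene",SS((189,85)),.112))
tc=[(281,188),(342,178),(353,247),(290,255)];L=[(k,k),(k,-k),(-k,-k),(-k,k)]
obs=[("top",(*l,.112),TS(u)) for l,u in zip(L,tc)]
x,r=fit(obs,[g2[0],g2[1],.1]);print("handle",x[:2],np.degrees(x[2]),np.abs(r).max())
for u in [(142,88),(193,50),(236,84),(185,119)]:
    best=min(L,key=lambda l:np.linalg.norm(proj("scene",[[x[0]+l[0],x[1]+l[1],.112]])[0]-SS(u)))
    obs.append(("scene",(*best,.112),SS(u)))
x,r=fit(obs,x);print("handle both",x[:2],np.degrees(x[2]),np.abs(r).max())
# reader
T=[((.108,.085,.07),(117,38)),((.108,-.085,.07),(455,88)),((.062,.085,.07),(105,122)),((.062,-.085,.07),(440,172)),((-.11,.085,.06),(43,473)),((-.11,-.085,.06),(393,525))]
S=[((-.11,-.085,.06),(52,170)),((-.11,.085,.06),(370,45)),((.108,-.085,.07),(300,482)),((.108,.085,.07),(648,312)),((.062,-.085,.07),(248,405)),((.062,.085,.07),(580,250))]
gr=ray_z("top",TR((248,300)),.06)
for nm,obs in (("top",[("top",l,TR(u)) for l,u in T]),("scene",[("scene",l,SR(u)) for l,u in S]),("both",[("top",l,TR(u)) for l,u in T]+[("scene",l,SR(u)) for l,u in S])):
    x,r=fit(obs,[gr[0],gr[1],-.1]);print("reader",nm,x[:2],np.degrees(x[2]));print(np.round(r,1).tolist())
print("recess",ray_z("top",TR((257,245)),.06),ray_z("scene",SR((357,266)),.06))
c,s=np.cos(x[2]),np.sin(x[2])
for q in (ray_z("top",TR((257,245)),.06),ray_z("scene",SR((357,266)),.06)):
    d=q[:2]-x[:2];print("local",c*d[0]+s*d[1],-s*d[0]+c*d[1])
for nm,u,z in (("jar",(459,206),.075),("bottle",(208,192),.14),("tipbox",(197,274),.05)): print(nm,ray_z("top",u,z))
E
python3 fit.py
```

```text
stand c guess [ 0.46829708 -0.2600796   0.056     ]
stand top [ 0.46851125 -0.26027944] 8.923802960842261 0.36
stand scene [ 0.46722942 -0.25799253] 8.953432191459324 0.48
stand both [ 0.4680898  -0.25895292] 8.906298084336681 1.1
handle top guess [ 0.46775259 -0.26018351  0.112     ] [ 0.46856545 -0.25809024  0.112     ]
handle [ 0.46798955 -0.26008122] 7.1787148985398845 0.5042372441183716
handle both [ 0.46821979 -0.25890399] 9.418916047020945 1.2772837164814064
reader top [ 0.58494718 -0.02256738] -8.686869537698273
[[-0.9, -1.5], [0.8, -1.0], [-1.7, -0.0], [1.5, 0.6], [-0.5, 0.3], [0.6, 1.0]]
reader scene [ 0.58550885 -0.020621  ] -8.528349927743346
[[-0.3, 0.2], [0.1, -0.1], [-0.6, 0.8], [1.9, -0.5], [-2.7, 0.1], [1.9, -1.8]]
reader both [ 0.58518422 -0.02158023] -8.631726996706165
[[-1.4, -1.6], [0.3, -1.2], [-2.2, -0.1], [1.0, 0.4], [-1.0, 0.2], [0.1, 0.8], [-0.8, 0.3], [-0.3, 0.0], [-1.4, 1.0], [1.3, -0.3], [-3.4, 0.3], [1.4, -1.6]]
recess [ 0.60041249 -0.02482754  0.06      ] [ 0.59899937 -0.02245179  0.06      ]
local 0.015543151922262405 -0.0009250311108998668
local 0.013789473576786462 0.001211725316782799
jar [ 0.63751944 -0.25759606  0.075     ]
bottle [0.64591314 0.21522812 0.14      ]
tipbox [0.50684737 0.24969651 0.05      ]
```

```bash
cat > go.py <<'E'
import sys,numpy as np
from bench import readout
from scipy.spatial.transform import Rotation as R
o=readout.get_obs()
p=o["ee_pos"];rot=R.from_euler("xyz",o["tcp_rot"],degrees=True)
print("t",round(o["time"],2),"pos",np.round(p,4),"rot",np.round(o["tcp_rot"],2),"F",np.round(o["wrist_force"],2),"T",np.round(o["torque"],2),"grip",round(o["grip_width"],3))
a=[float(v) for v in sys.argv[1:]]
while len(a)>=4:
    q=np.array(a[:3]);psi=a[3];a=a[4:]
    d=rot.as_matrix().T@(q-p)*100
    roll=-np.radians((psi-o["tcp_rot"][2]+180)%360-180)
    print("->",q,psi,"linear cm",np.round(d,2),"roll",np.round(roll,3))
E
python3 go.py 0.45 0.2 0.227 128 0.468 -0.1 0.22 98.9 0.468 -0.259 0.20 98.9
```

```text
t 0.25 pos [0.2499 0.5997 0.2262] rot [-1.7995e+02 -1.0000e-02  1.5738e+02] F [-0.12 -0.49 -0.79] T [-0.02 -0.   -0.  ] grip 1.0
-> [0.45  0.2   0.227] 128.0 linear cm [-33.85 -29.2   -0.06] roll 0.513
-> [ 0.468 -0.1    0.22 ] 98.9 linear cm [-47.05 -56.2    0.67] roll 1.021
-> [ 0.468 -0.259  0.2  ] 98.9 linear cm [-53.16 -70.87   2.68] roll 1.021
```

>>> send_rows --rows '[{"claw":1,"linear":[-2,-1.7,0],"roll":0.03},{"claw":1,"linear":[-5,-4.3,0],"roll":0.08},{"claw":1,"linear":[-8.5,-7.3,0],"roll":0.13},{"claw":1,"linear":[-12,-10.3,0],"roll":0.18},{"claw":1,"linear":[-15.5,-13.3,0],"roll":0.23},{"claw":1,"linear":[-19,-16.4,0],"roll":0.29},{"claw":1,"linear":[-22.5,-19.4,0],"roll":0.34},{"claw":1,"linear":[-26,-22.4,0],"roll":0.39},{"claw":1,"linear":[-29.5,-25.4,0],"roll":0.45},{"claw":1,"linear":[-33,-28.5,0],"roll":0.5}]'

```text
time: 1.25
ee_pos: [0.4456, 0.2084, 0.227]
tcp_rot: [180.0, 0.0, 128.6]
wrist_force: [0.5, 0.1, 1.3]
grip_width: 1.001
```

```bash
python3 go.py 0.468 -0.1 0.22 98.9 0.468 -0.259 0.20 98.9
```

```text
t 1.25 pos [0.4456 0.2084 0.227 ] rot [1.7995e+02 1.0000e-02 1.2862e+02] F [0.48 0.15 1.3 ] T [-0.06 -0.04 -0.04] grip 1.001
-> [ 0.468 -0.1    0.22 ] 98.9 linear cm [-25.49 -17.5    0.69] roll 0.519
-> [ 0.468 -0.259  0.2  ] 98.9 linear cm [-37.92 -27.42   2.68] roll 0.519
```

>>> send_rows --rows '[{"claw":1,"linear":[-3.4,-2.5,0],"roll":0.05},{"claw":1,"linear":[-7,-5,0],"roll":0.1},{"claw":1,"linear":[-10.6,-7.6,0],"roll":0.15},{"claw":1,"linear":[-14.2,-10.2,0.2],"roll":0.2},{"claw":1,"linear":[-17.8,-12.8,0.5],"roll":0.25},{"claw":1,"linear":[-21.4,-15.4,0.8],"roll":0.3},{"claw":1,"linear":[-25,-18,1],"roll":0.36},{"claw":1,"linear":[-28.6,-20.6,1.3],"roll":0.42},{"claw":1,"linear":[-32,-23.2,1.6],"roll":0.47},{"claw":1,"linear":[-35.2,-25.5,2],"roll":0.519}]'

```text
time: 2.25
ee_pos: [0.4661, -0.2263, 0.2069]
tcp_rot: [180.0, 0.0, 98.8]
wrist_force: [0.2, 0.1, 0.6]
grip_width: 1.001
```

```bash
python3 - <<'E'
from bench import readout, read_camera
import cv2,pickle
o=readout.get_obs();c=read_camera("wrist");cv2.imwrite("pics/wrist1.png",c["color"]);pickle.dump((o,c),open("w1.pkl","wb"))
E
python3 go.py 0.468 -0.259 0.20 98.9
```

```text
t 2.3 pos [ 0.4652 -0.2339  0.2066] rot [-180.      0.31   98.31] F [ 1.48 -5.83  1.28] T [-0.54 -0.01  0.03] grip 1.003
-> [ 0.468 -0.259  0.2  ] 98.9 linear cm [-2.52 -0.08  0.67] roll -0.01
```

View pics/wrist1.png

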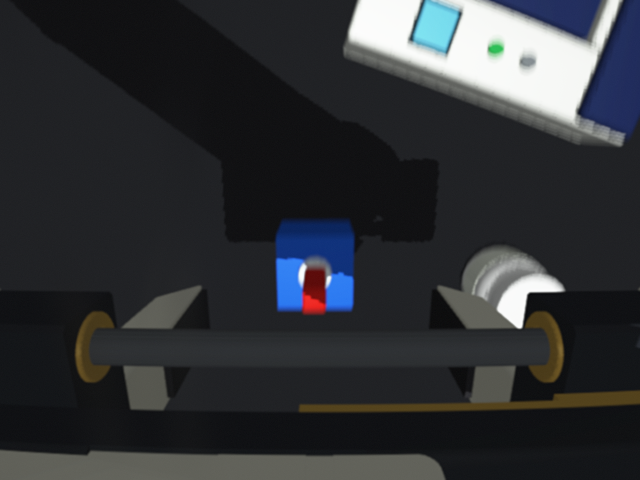

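>>> send_rows --rows '[{"claw":1,"linear":[-1.3,0,1],"roll":-0.005},{"claw":1,"linear":[-2.5,-0.1,2.5],"roll":-0.01},{"claw":1,"linear":[-2.5,-0.1,4],"roll":-0.01},{"claw":1,"linear":[-2.5,-0.1,5],"roll":-0.01},{"claw":1,"linear":[-2.5,-0.1,5],"roll":-0.01},{"claw":1,"linear":[-2.5,-0.1,5],"roll":-0.01},{"claw":1,"linear":[-2.5,-0.1,5],"roll":-0.01}]'

```text
time: 3.0
ee_pos: [0.4699, -0.2488, 0.1575]
tcp_rot: [179.9, 0.0, 99.6]
wrist_force: [1.1, 0.3, 0.1]
grip_width: 0.999
```

```bash
python3 - <<'E'
from bench import readout, read_camera
import cv2,pickle
o=readout.get_obs();c=read_camera("wrist");cv2.imwrite("pics/wrist2.png",c["color"]);pickle.dump((o,c),open("w2.pkl","wb"))
E
python3 go.py 0.468 -0.259 0.15 98.9
```

```text
t 3.05 pos [ 0.4699 -0.2489  0.1576] rot [1.7993e+02 4.0000e-02 9.9600e+01] F [0.4  0.6  0.35] T [-0.05 -0.01  0.  ] grip 1.002
-> [ 0.468 -0.259  0.15 ] 98.9 linear cm [-0.96 -0.36  0.76] roll 0.012
```

View pics/wrist2.png

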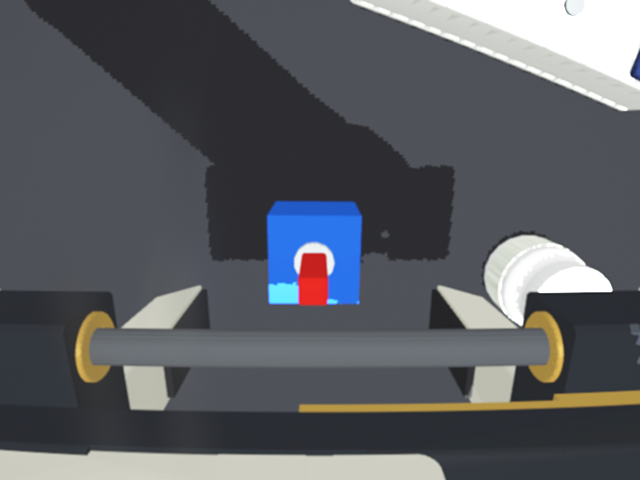

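```bash
cat >> helpers.py <<'E'
def wcam(o,c):
    H=c["hand_eye"];T=np.eye(4);T[:3,:3]=R.from_euler("xyz",o["tcp_rot"],degrees=True).as_matrix();T[:3,3]=o["ee_pos"]
    return T@H
def wray(o,c,uv,z):
    W=wcam(o,c);p=cv2.undistortPoints(np.array([[uv]],float),c["mtx"],c["distortion"])[0,0]
    d=W[:3,:3]@np.array([p[0],p[1],1]);C=W[:3,3];return C+d*(z-C[2])/d[2]
def wproj(o,c,P):
    W=np.linalg.inv(wcam(o,c));rv=cv2.Rodrigues(W[:3,:3])[0]
    return cv2.projectPoints(np.asarray(P,float).reshape(-1,1,3),rv,W[:3,3],c["mtx"],c["distortion"])[0][:,0]
E
python3 - <<'E'
from helpers import *
import pickle
o,c=pickle.load(open("w2.pkl","rb"))
im=c["color"];cv2.imwrite("pics/w2c.png",cv2.resize(im[190:320,250:380],None,fx=4.5,fy=4.5,interpolation=cv2.INTER_NEAREST))
print(wproj(o,c,[[.468,-.259,.112],[.468,-.259,.062],[.468,-.259,.056]]))
hsv=cv2.cvtColor(im,cv2.COLOR_BGR2HSV)
for vlo in (50,220):
    m=((hsv[...,0]<8)|(hsv[...,0]>172))&(hsv[...,1]>150)&(hsv[...,2]>vlo);m[:, :260]=0;m[:,370:]=0;m[:230]=0;m[320:]=0
    ys,xs=np.nonzero(m);print(vlo,xs.min(),xs.max(),ys.min(),ys.max(),xs.mean(),ys.mean())
b=(hsv[...,0]>90)&(hsv[...,0]<130)&(hsv[...,1]>120)&(hsv[...,2]>150);b[:, :200]=0;b[:,400:]=0;b[:195]=0;b[320:]=0
ys,xs=np.nonzero(b);print("blue",xs.min(),xs.max(),ys.min(),ys.max())
E
```

```text
[[308.13532626 290.61846494]
 [309.94037987 261.89542749]
 [310.11436562 259.13156659]]
50 299 326 254 304 312.9683257918552 279.6523378582202
220 299 326 278 303 312.74964438122333 290.3584637268848
blue 267 361 201 304
```

View pics/w2c.png

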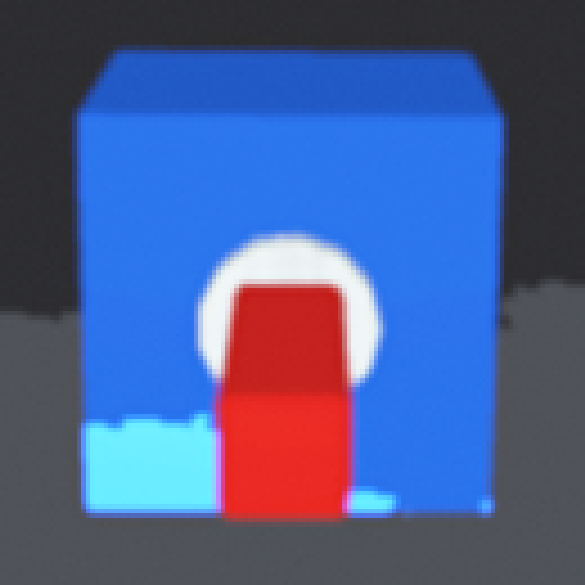

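```bash
python3 - <<'E'
from helpers import *
import pickle
o,c=pickle.load(open("w2.pkl","rb"))
print(wray(o,c,(313,290.5),.112))
# stand top corners from crop
f=lambda u,v:(250+(u+.5)/4.5-.5,190+(v+.5)/4.5-.5)
for u in [(77,112),(505,112),(493,513),(85,513)]: print(wray(o,c,f(*u),.056))
cs=np.array([wray(o,c,f(*u),.056) for u in [(77,112),(505,112),(493,513),(85,513)]]);print(cs.mean(0))
e=cs[1]-cs[0];print(np.degrees(np.arctan2(e[1],e[0])))
E
python3 go.py 0.468 -0.259 0.15 98.9
```

```text
[ 0.47050309 -0.25850995  0.112     ]
[ 0.43600983 -0.23431879  0.056     ]
[ 0.4956239  -0.22425554  0.056     ]
[ 0.50571834 -0.28451135  0.056     ]
[ 0.44535548 -0.29469555  0.056     ]
[ 0.47067689 -0.25944531  0.056     ]
9.581574848875697
t 3.05 pos [ 0.4699 -0.2489  0.1576] rot [1.7993e+02 4.0000e-02 9.9600e+01] F [0.4  0.6  0.35] T [-0.05 -0.01  0.  ] grip 1.002
-> [ 0.468 -0.259  0.15 ] 98.9 linear cm [-0.96 -0.36  0.76] roll 0.012
```

>>> send_rows --rows '[{"claw":1,"linear":[-1,-0.15,1.5],"roll":0},{"claw":1,"linear":[-1,-0.15,3.5],"roll":0},{"claw":1,"linear":[-1,-0.15,5.5],"roll":0},{"claw":1,"linear":[-1,-0.15,7],"roll":0},{"claw":1,"linear":[-1,-0.15,8],"roll":0},{"claw":1,"linear":[-1,-0.15,8.6],"roll":0},{"claw":1,"linear":[-1,-0.15,8.75],"roll":0},{"claw":1,"linear":[-1,-0.15,8.75],"roll":0},{"claw":1,"linear":[-1,-0.15,8.75],"roll":0}]'

```text
time: 3.95
ee_pos: [0.47, -0.2594, 0.0699]
tcp_rot: [179.9, 0.0, 99.6]
wrist_force: [0.0, 0.1, -0.3]
grip_width: 0.999
```

```bash
python3 - <<'E'
from bench import readout, read_camera
import cv2
for n in("scene","wrist"):
    c=read_camera(n);im=c["color"]
    if n=="scene": im=cv2.resize(im[180:360,60:300],None,fx=3,fy=3)
    cv2.imwrite(f"pics/{n}3.png",im)
E
python3 go.py 0.4697 -0.259 0.07 99.6
```

```text
t 4.05 pos [ 0.4699 -0.2593  0.0699] rot [1.7994e+02 4.0000e-02 9.9570e+01] F [ 0.    0.07 -0.42] T [-0.08  0.04 -0.03] grip 1.001
-> [ 0.4697 -0.259   0.07  ] 99.6 linear cm [ 0.03 -0.02 -0.01] roll -0.0
```

View pics/wrist3.png

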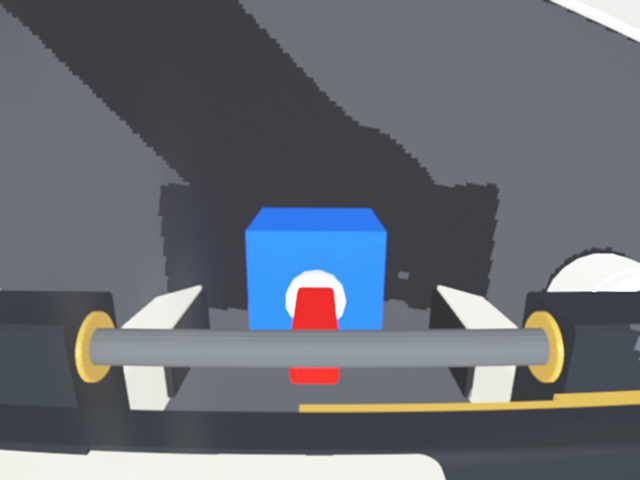

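View pics/scene3.png

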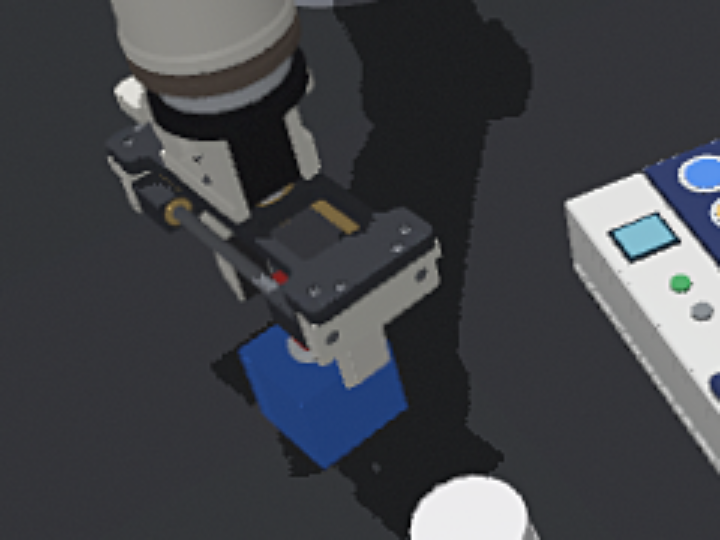

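>>> send_rows --rows '[{"claw":0.2,"linear":[0,-0.1,0],"roll":0},{"claw":-0.3,"linear":[0,-0.1,0],"roll":0},{"claw":-1,"linear":[0,-0.1,0],"roll":0},{"claw":-1,"linear":[0,-0.1,0],"roll":0},{"claw":-1,"linear":[0,-0.1,0],"roll":0},{"claw":-1,"linear":[0,-0.1,0],"roll":0},{"claw":-1,"linear":[0,-0.1,0],"roll":0},{"claw":-1,"linear":[0,-0.1,0],"roll":0}]' --grip_force 45

```text
time: 4.85
ee_pos: [0.4684, -0.2592, 0.0692]
tcp_rot: [-180.0, -0.0, 99.6]
wrist_force: [-0.2, -0.1, 0.2]
grip_width: 0.356
```

```bash
python3 go.py 0.4697 -0.259 0.07 99.6
```

```text
t 4.85 pos [ 0.4684 -0.2592  0.0692] rot [-180.     -0.     99.57] F [-0.19 -0.13  0.17] T [-0.1   0.02  0.02] grip 0.356
-> [ 0.4697 -0.259   0.07  ] 99.6 linear cm [-0.    0.13 -0.08] roll -0.0
```

Still closing (0.356 is about 33 mm; the handle is 16 mm, or 0.17).

>>> send_rows --rows '[{"claw":-1,"linear":[0,0,0],"roll":0},{"claw":-1,"linear":[0,0,0],"roll":0},{"claw":-1,"linear":[0,0,0],"roll":0},{"claw":-1,"linear":[0,0,0],"roll":0},{"claw":-1,"linear":[0,0,0],"roll":0}]'

```text
time: 5.35
ee_pos: [0.4684, -0.2592, 0.0692]
tcp_rot: [-180.0, -0.0, 99.6]
wrist_force: [0.1, -0.6, 0.1]
grip_width: 0.173
```

```bash
python3 go.py 0.4697 -0.259 0.07 99.6; sleep 0; python3 go.py
```

```text
t 5.35 pos [ 0.4684 -0.2592  0.0692] rot [-180.     -0.     99.57] F [ 0.1  -0.61  0.12] T [-0.11  0.01 -0.02] grip 0.173
-> [ 0.4697 -0.259   0.07  ] 99.6 linear cm [ 0.    0.13 -0.08] roll -0.001
t 5.35 pos [ 0.4684 -0.2592  0.0692] rot [-180.     -0.     99.57] F [ 0.1  -0.61  0.12] T [-0.11  0.01 -0.02] grip 0.173
```

>>> send_rows --rows '[{"claw":-1,"linear":[0,0,0],"roll":0},{"claw":-1,"linear":[0,0,0],"roll":0},{"claw":-1,"linear":[0,0,-0.2],"roll":0},{"claw":-1,"linear":[0,0,-0.5],"roll":0},{"claw":-1,"linear":[0,0,-1.0],"roll":0},{"claw":-1,"linear":[0,0,-2.0],"roll":0}]'

```text
time: 5.95
ee_pos: [0.4679, -0.259, 0.0892]
tcp_rot: [-179.9, -0.0, 99.6]
wrist_force: [-0.2, -1.0, 0.2]
grip_width: 0.171
```

>>> send_rows --rows '[{"claw":-1,"linear":[0,0,-1],"roll":0},{"claw":-1,"linear":[0,0,-2],"roll":0},{"claw":-1,"linear":[0,0,-3],"roll":0},{"claw":-1,"linear":[0,0,-4.5],"roll":0},{"claw":-1,"linear":[0,0,-6],"roll":0},{"claw":-1,"linear":[0,0,-7],"roll":0},{"claw":-1,"linear":[0,0,-7.8],"roll":0},{"claw":-1,"linear":[0,0,-8],"roll":0}]'

```text
time: 6.75
ee_pos: [0.4689, -0.2595, 0.1703]
tcp_rot: [179.9, 0.0, 99.6]
wrist_force: [-0.8, -0.5, -0.9]
grip_width: 0.171
```

```bash
python3 - <<'E'
from bench import readout, read_camera
import cv2,pickle
o=readout.get_obs();c=read_camera("scene");cv2.imwrite("pics/scene4.png",cv2.resize(c["color"][160:360,60:310],None,fx=3,fy=3))
E
python3 go.py 0.55 -0.14 0.17 90 0.6 -0.024 0.17 81.4
```

```text
t 6.8 pos [ 0.4687 -0.2594  0.1699] rot [1.7995e+02 3.0000e-02 9.9570e+01] F [-0.6   0.03 -0.8 ] T [-0.1   0.01 -0.02] grip 0.169
-> [ 0.55 -0.14  0.17] 90.0 linear cm [10.42 10.   -0.  ] roll 0.167
-> [ 0.6   -0.024  0.17 ] 81.4 linear cm [21.03 16.86 -0.  ] roll 0.317
```

View pics/scene4.png

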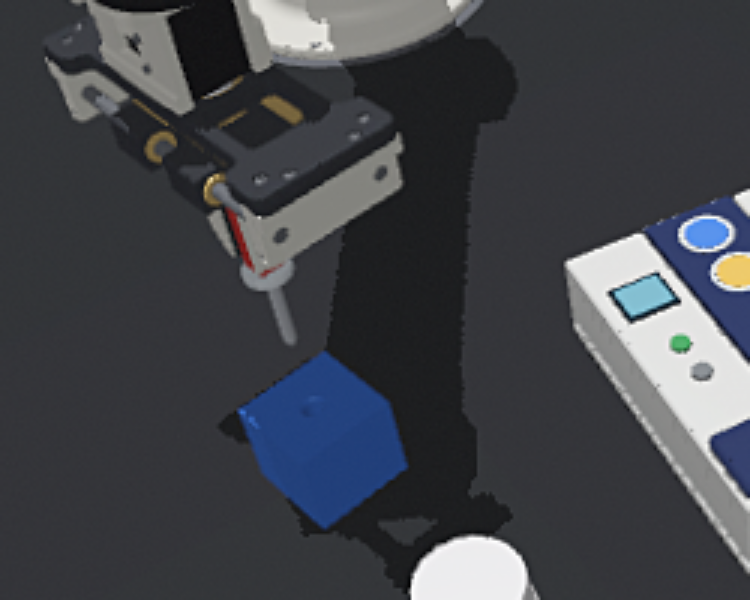

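>>> send_rows --rows '[{"claw":-1,"linear":[1,0.8,0],"roll":0.015},{"claw":-1,"linear":[3,2.4,0],"roll":0.045},{"claw":-1,"linear":[6,4.8,0],"roll":0.09},{"claw":-1,"linear":[9,7.2,0],"roll":0.135},{"claw":-1,"linear":[12,9.6,0],"roll":0.18},{"claw":-1,"linear":[15,12,0],"roll":0.225},{"claw":-1,"linear":[18,14.4,0],"roll":0.27},{"claw":-1,"linear":[20,16,0],"roll":0.3},{"claw":-1,"linear":[21,16.8,0],"roll":0.317},{"claw":-1,"linear":[21.05,16.85,0],"roll":0.317}]'

```text
time: 7.8
ee_pos: [0.5998, -0.0205, 0.1681]
tcp_rot: [-179.9, -0.0, 81.6]
wrist_force: [0.4, 0.6, -0.4]
grip_width: 0.172
```

>>> send_rows --rows '[{"claw":-1,"linear":[0,0,0.3],"roll":0},{"claw":-1,"linear":[0,0,1.2],"roll":0},{"claw":-1,"linear":[0,0,2.0],"roll":0},{"claw":-1,"linear":[0,0,2.5],"roll":0},{"claw":-1,"linear":[0,0,2.5],"roll":0},{"claw":-1,"linear":[0,0,2.5],"roll":0}]'

```text
time: 8.4
ee_pos: [0.5994, -0.024, 0.144]
tcp_rot: [-180.0, 0.0, 81.4]
wrist_force: [0.9, 0.5, -1.0]
grip_width: 0.172
```

```bash
python3 - <<'E'
from bench import readout, read_camera
import cv2,pickle
o=readout.get_obs();
for n in ("wrist","scene"):
    c=read_camera(n);cv2.imwrite(f"pics/{n}5f.png",c["color"]);pickle.dump((o,c),open(f"{n}5.pkl","wb"))
    im=c["color"]
    if n=="scene": im=cv2.resize(im[170:330,230:410],None,fx=4,fy=3.75)
    cv2.imwrite(f"pics/{n}5.png",im)
E
python3 go.py 0.5997 -0.0236 0.14 81.4
```

```text
t 8.5 pos [ 0.5998 -0.0238  0.1445] rot [ 1.7997e+02 -1.0000e-02  8.1400e+01] F [ 0.11 -0.27 -0.6 ] T [-0.12  0.07  0.02] grip 0.169
-> [ 0.5997 -0.0236  0.14  ] 81.4 linear cm [ 0.02 -0.02  0.45] roll -0.0
```

View pics/scene5.png

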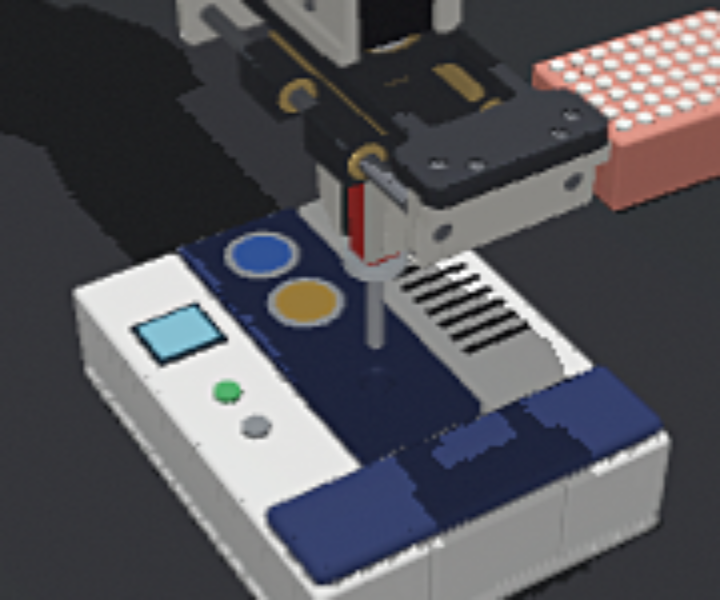

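View pics/wrist5.png

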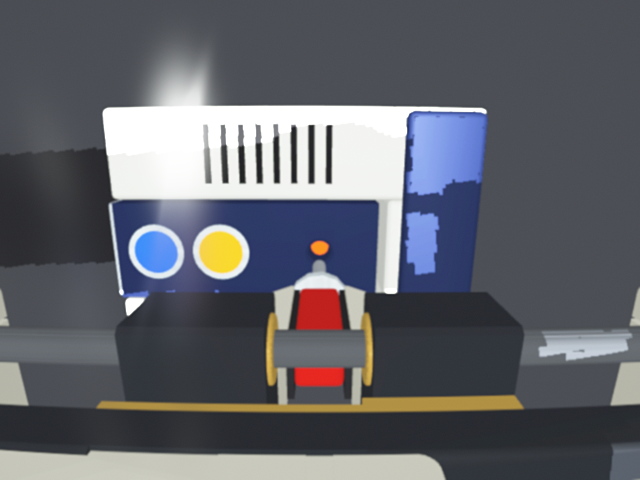

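Run:
```python
from helpers import *
import pickle
o,c=pickle.load(open("wrist5.pkl","rb"));p=o["ee_pos"].copy();print(p)
Rm=R.from_euler("xyz",o["tcp_rot"],degrees=True).as_matrix()
tip=p+Rm@[0,0,.0632]; print("tip",tip, "wrist px",wproj(o,c,[tip]),"scene",proj("scene",[tip]),"top",proj("top",[tip]))
im=c["color"];cv2.imwrite("pics/w5c.png",cv2.resize(im[225:300,280:360],None,fx=8,fy=8,interpolation=cv2.INTER_NEAREST))
s=pickle.load(open("scene5.pkl","rb"))[1]["color"]
s=s[235:290,300:355];s=np.clip(s.astype(float)*2.2,0,255).astype(np.uint8)
cv2.imwrite("pics/s5c.png",cv2.resize(s,None,fx=10,fy=10,interpolation=cv2.INTER_NEAREST))
```

```text
[ 0.59944228 -0.02397945  0.14401254]
tip [ 0.59941717 -0.02397963  0.08081254] wrist px [[315.14031242 263.93424473]] scene [[323.33659972 262.91070635]] top [[338.76584944 224.09163171]]
```

View pics/w5c.png

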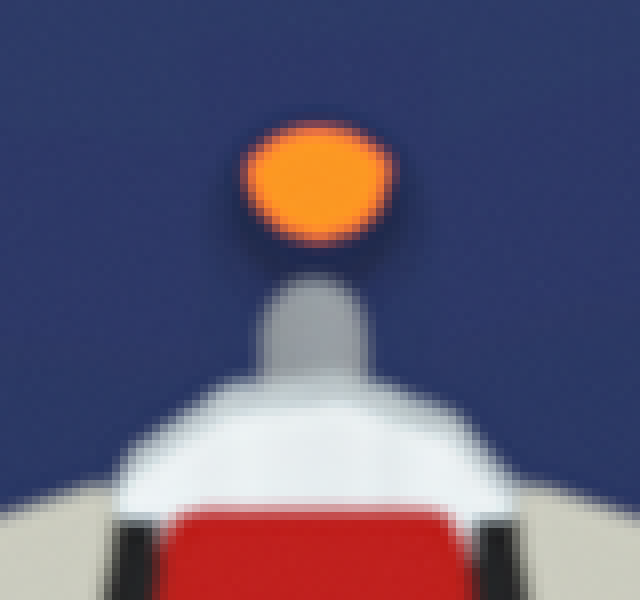

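View pics/s5c.png

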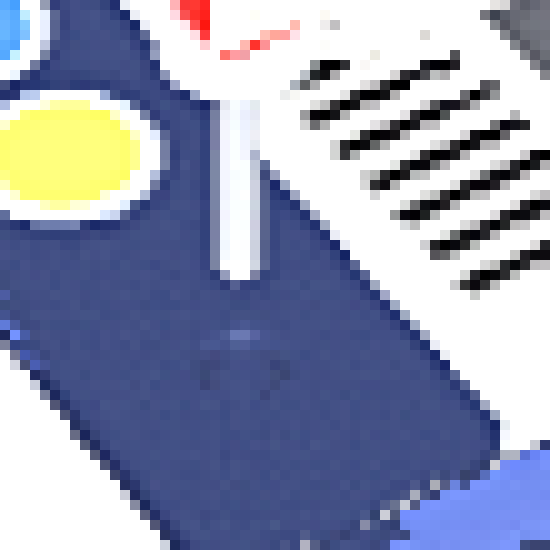

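Run:
```python
from helpers import *
import pickle
o,c=pickle.load(open("wrist5.pkl","rb"))
for uv in [(320-3.9,248.5+2),(320-3.9,248.5),(320-3.9,250)]: print(wray(o,c,uv,.06))
# project assumed recess circle outlines
for q in [(.5990,-.0225),(.5997,-.0236)]:
    th=np.linspace(0,2*np.pi,9)[:-1]
    P=[[q[0]+.0085*np.cos(t),q[1]+.0085*np.sin(t),.06] for t in th]
    u=wproj(o,c,P)+[3.9,-2];print((u.min(0)+.5-[280,225])*8,(u.max(0)+.5-[280,225])*8)
    u=proj("scene",P);print((u.min(0)+.5-[300,235])*10,(u.max(0)+.5-[300,235])*10)
```

```text
[ 0.6001051  -0.02218099  0.06      ]
[ 0.60029601 -0.02093684  0.06      ]
[ 0.60015287 -0.02186965  0.06      ]
[199.57741161  90.58418458] [421.19092625 303.73404432]
[193.68587123 331.10073075] [293.46120976 402.19878531]
[211.00413213 103.25280284] [432.4208999  315.96078543]
[191.38445328 336.25834086] [291.26707227 407.5129489 ]
```

>>> send_rows --rows '[{"claw":-1,"linear":[0.14,-0.02,0.5],"roll":0},{"claw":-1,"linear":[0.14,-0.02,1.0],"roll":0},{"claw":-1,"linear":[0.14,-0.02,1.5],"roll":0},{"claw":-1,"linear":[0.14,-0.02,1.8],"roll":0},{"claw":-1,"linear":[0.14,-0.02,1.8],"roll":0},{"claw":-1,"linear":[0.14,-0.02,1.8],"roll":0}]'

```text
time: 9.1
ee_pos: [0.5995, -0.0223, 0.126]
tcp_rot: [-180.0, 0.0, 81.4]
wrist_force: [-0.3, -0.1, -2.1]
grip_width: 0.175
```

```bash
python3 - <<'E'
from bench import readout, read_camera
import cv2
c=read_camera("scene");s=c["color"][235:290,300:355]
import numpy as np
s=np.clip(s.astype(float)*2.2,0,255).astype(np.uint8)
cv2.imwrite("pics/s6c.png",cv2.resize(s,None,fx=10,fy=10,interpolation=cv2.INTER_NEAREST))
c=read_camera("wrist");im=c["color"];cv2.imwrite("pics/w6c.png",cv2.resize(im[225:300,280:360],None,fx=8,fy=8,interpolation=cv2.INTER_NEAREST))
E
python3 go.py 0.5995 -0.0225 0.126 81.4
```

```text
t 9.2 pos [ 0.5998 -0.0223  0.1264] rot [179.98  -0.    81.41] F [ 0.3  -0.64 -1.16] T [-0.09  0.04  0.02] grip 0.171
-> [ 0.5995 -0.0225  0.126 ] 81.4 linear cm [-0.03 -0.03  0.04] roll 0.0
```

View pics/s6c.png

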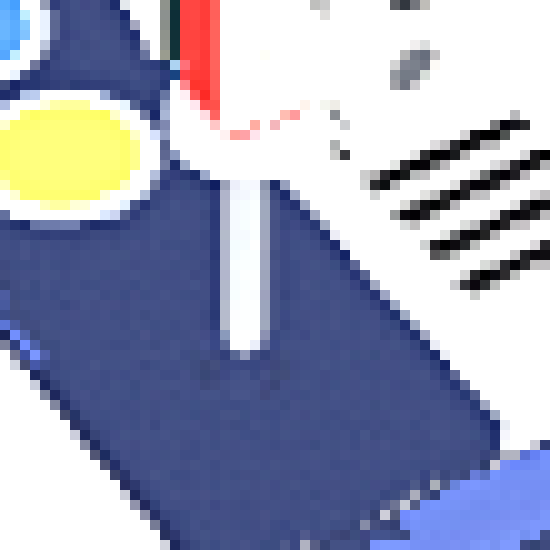

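View pics/w6c.png

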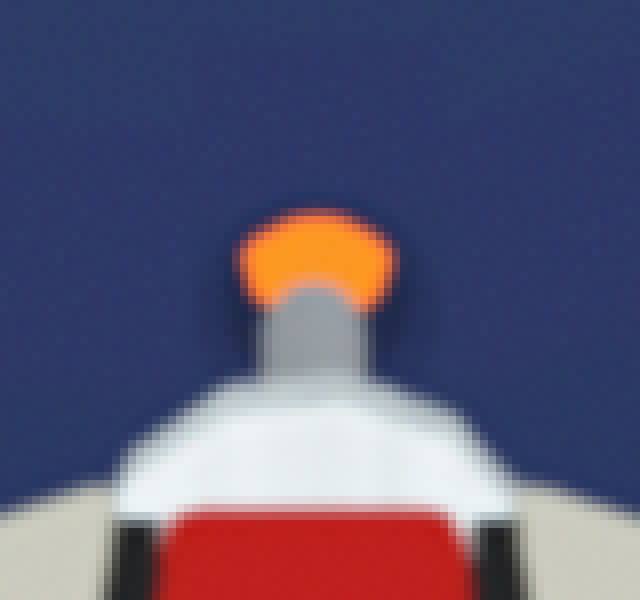

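Both views put the tip over the recess: at (245,350) in the scene crop, and centred on the orange at about 315 in the wrist crop. I'll start feeling downwards.

>>> send_rows --rows '[{"claw":-1,"linear":[0,0,0.1],"roll":0},{"claw":-1,"linear":[0,0,0.2],"roll":0},{"claw":-1,"linear":[0,0,0.3],"roll":0},{"claw":-1,"linear":[0,0,0.4],"roll":0},{"claw":-1,"linear":[0,0,0.5],"roll":0},{"claw":-1,"linear":[0,0,0.5],"roll":0},{"claw":-1,"linear":[0,0,0.5],"roll":0}]'

```text
time: 9.9
ee_pos: [0.5996, -0.0222, 0.1212]
tcp_rot: [-180.0, -0.0, 81.4]
wrist_force: [0.0, 0.8, -1.3]
grip_width: 0.17
```

>>> send_rows --rows '[{"claw":-1,"linear":[0,0,0.1],"roll":0},{"claw":-1,"linear":[0,0,0.2],"roll":0},{"claw":-1,"linear":[0,0,0.3],"roll":0},{"claw":-1,"linear":[0,0,0.4],"roll":0},{"claw":-1,"linear":[0,0,0.4],"roll":0},{"claw":-1,"linear":[0,0,0.4],"roll":0}]'

```text
time: 10.5
ee_pos: [0.5996, -0.0222, 0.1171]
tcp_rot: [-180.0, -0.0, 81.4]
wrist_force: [-0.3, 0.1, -0.9]
grip_width: 0.174
```

>>> send_rows --rows '[{"claw":-1,"linear":[0,0,0.1],"roll":0},{"claw":-1,"linear":[0,0,0.2],"roll":0},{"claw":-1,"linear":[0,0,0.3],"roll":0},{"claw":-1,"linear":[0,0,0.3],"roll":0},{"claw":-1,"linear":[0,0,0.3],"roll":0}]'

```text
time: 11.0
ee_pos: [0.5995, -0.0223, 0.1141]
tcp_rot: [-180.0, 0.0, 81.4]
wrist_force: [0.3, -0.6, -0.5]
grip_width: 0.174
```

>>> send_rows --rows '[{"claw":-1,"linear":[0,0,0.1],"roll":0},{"claw":-1,"linear":[0,0,0.2],"roll":0},{"claw":-1,"linear":[0,0,0.3],"roll":0},{"claw":-1,"linear":[0,0,0.3],"roll":0},{"claw":-1,"linear":[0,0,0.3],"roll":0}]'

```text
time: 11.5
ee_pos: [0.5995, -0.0223, 0.1111]
tcp_rot: [-180.0, 0.0, 81.4]
wrist_force: [-0.3, 0.6, -1.0]
grip_width: 0.17
```

>>> send_rows --rows '[{"claw":-1,"linear":[0,0,0.1],"roll":0},{"claw":-1,"linear":[0,0,0.2],"roll":0},{"claw":-1,"linear":[0,0,0.3],"roll":0},{"claw":-1,"linear":[0,0,0.3],"roll":0},{"claw":-1,"linear":[0,0,0.3],"roll":0}]'

```text
time: 12.0
ee_pos: [0.5998, -0.0223, 0.1085]
tcp_rot: [180.0, -0.0, 81.4]
wrist_force: [-0.2, -0.3, 2.5]
grip_width: 0.173
```

>>> send_rows --rows '[{"claw":-1,"linear":[0,0,0.1],"roll":0},{"claw":-1,"linear":[0,0,0.2],"roll":0},{"claw":-1,"linear":[0,0,0.3],"roll":0},{"claw":-1,"linear":[0,0,0.3],"roll":0},{"claw":-1,"linear":[0,0,0.3],"roll":0}]'

```text
time: 12.5
ee_pos: [0.5999, -0.0223, 0.1055]
tcp_rot: [180.0, -0.0, 81.4]
wrist_force: [-1.5, -0.4, 4.0]
grip_width: 0.17
```

```bash
python3 go.py
```

```text
t 12.5 pos [ 0.5999 -0.0223  0.1055] rot [ 1.7997e+02 -1.0000e-02  8.1410e+01] F [-1.51 -0.38  3.96] T [-0.09  0.38  0.01] grip 0.17
```

>>> send_rows --rows '[{"claw":-1,"linear":[0,0,0.1],"roll":0},{"claw":-1,"linear":[0,0,0.2],"roll":0},{"claw":-1,"linear":[0,0,0.2],"roll":0},{"claw":-1,"linear":[0,0,0.2],"roll":0}]'

```text
time: 12.9
ee_pos: [0.6001, -0.0223, 0.1042]
tcp_rot: [179.9, -0.0, 81.4]
wrist_force: [-2.8, 0.7, 9.7]
grip_width: 0.171
```

>>> send_rows --rows '[{"claw":-1,"linear":[0,-0.05,0],"roll":0},{"claw":-1,"linear":[0,-0.1,0],"roll":0},{"claw":-1,"linear":[0,-0.15,0],"roll":0},{"claw":-1,"linear":[0,-0.2,0],"roll":0},{"claw":-1,"linear":[0,-0.2,0],"roll":0}]'

```text
time: 13.4
ee_pos: [0.5994, -0.0222, 0.1044]
tcp_rot: [179.8, -0.0, 81.4]
wrist_force: [0.6, -1.2, 6.3]
grip_width: 0.171
```

```bash
python3 go.py
```

```text
t 13.4 pos [ 0.5994 -0.0222  0.1044] rot [ 1.7979e+02 -2.0000e-02  8.1400e+01] F [ 0.59 -1.15  6.27] T [-0.13 -0.05  0.04] grip 0.171
```

>>> send_rows --rows '[{"claw":-1,"linear":[0,0,0.03],"roll":0},{"claw":-1,"linear":[0,0,0.03],"roll":0}]'

```text
time: 13.6
ee_pos: [0.5995, -0.0222, 0.1043]
tcp_rot: [179.8, -0.0, 81.4]
wrist_force: [-0.0, 0.7, 9.1]
grip_width: 0.175
```

```bash
python3 go.py
python3 - <<'E'
from bench import readout,read_camera
for i in range(3):
    read_camera("top");o=readout.get_obs();print(o["ee_pos"].round(4),o["wrist_force"].round(2),o["torque"].round(2))
E
```

```text
t 13.6 pos [ 0.5995 -0.0222  0.1043] rot [ 1.7978e+02 -2.0000e-02  8.1400e+01] F [-0.02  0.66  9.11] T [-0.17  0.05  0.01] grip 0.175
[ 0.5994 -0.0222  0.1043] [-0.45  0.1   8.19] [-0.15  0.03 -0.07]
[ 0.5995 -0.0222  0.1043] [-0.82 -0.2   9.52] [-0.17  0.08  0.02]
[ 0.5995 -0.0222  0.1043] [-0.29 -1.02  8.69] [-0.16  0.05  0.02]
```

>>> send_rows --rows '[{"claw":-1,"linear":[0,-0.08,0],"roll":0},{"claw":-1,"linear":[0,-0.16,0],"roll":0},{"claw":-1,"linear":[0,-0.24,0],"roll":0},{"claw":-1,"linear":[0,-0.3,0],"roll":0},{"claw":-1,"linear":[0,-0.3,0],"roll":0}]'

```text
time: 14.25
ee_pos: [0.5974, -0.0218, 0.1044]
tcp_rot: [179.7, -0.0, 81.4]
wrist_force: [1.8, -0.1, 5.8]
grip_width: 0.173
```

```bash
cat > rd.py <<'E'
from bench import readout,read_camera
import numpy as np
L=[]
for i in range(3):
    read_camera("top");o=readout.get_obs();L.append(np.r_[o["ee_pos"]*1000,o["wrist_force"]])
print(round(o["time"],2),np.mean(L,0).round(2),o["tcp_rot"].round(2))
E
python3 rd.py
```

```text
14.4 [597.38 -21.86 104.38   2.01  -0.69   6.47] [ 1.7968e+02 -3.0000e-02  8.1400e+01]
```

>>> send_rows --rows '[{"claw":-1,"linear":[0,0,0.04],"roll":0},{"claw":-1,"linear":[0,-0.08,0.04],"roll":0},{"claw":-1,"linear":[0,-0.16,0.045],"roll":0},{"claw":-1,"linear":[0,-0.24,0.05],"roll":0},{"claw":-1,"linear":[0,-0.3,0.055],"roll":0},{"claw":-1,"linear":[0,-0.3,0.055],"roll":0}]'

```text
time: 15.0
ee_pos: [0.5947, -0.0214, 0.1041]
tcp_rot: [179.6, -0.0, 81.4]
wrist_force: [1.9, -0.4, 7.6]
grip_width: 0.173
```

```bash
python3 rd.py
```

```text
15.15 [ 5.9467e+02 -2.1430e+01  1.0409e+02  1.6300e+00 -3.8000e-01  8.0000e+00] [ 1.7965e+02 -3.0000e-02  8.1400e+01]
```

>>> send_rows --rows '[{"claw":-1,"linear":[0,-0.1,0.02],"roll":0},{"claw":-1,"linear":[0,-0.2,0.03],"roll":0},{"claw":-1,"linear":[0,-0.3,0.035],"roll":0},{"claw":-1,"linear":[0,-0.4,0.04],"roll":0},{"claw":-1,"linear":[0,-0.5,0.05],"roll":0},{"claw":-1,"linear":[0,-0.6,0.055],"roll":0},{"claw":-1,"linear":[0,-0.6,0.055],"roll":0}]'

```text
time: 15.85
ee_pos: [0.5888, -0.0205, 0.1037]
tcp_rot: [179.6, -0.0, 81.4]
wrist_force: [1.0, -0.6, 8.5]
grip_width: 0.172
```

```bash
python3 rd.py;  python3 - <<'E'
from bench import readout, read_camera
import cv2,numpy as np
a=read_camera("wrist")["color"];b=cv2.resize(read_camera("scene")["color"][170:330,230:410],None,fx=3,fy=3)
cv2.imwrite("pics/w7.png",a);cv2.imwrite("pics/s7.png",b)
E
```

```text
16.0 [588.81 -20.52 103.64   2.05  -1.14   8.36] [ 1.7964e+02 -4.0000e-02  8.1390e+01]
```

View pics/w7.png

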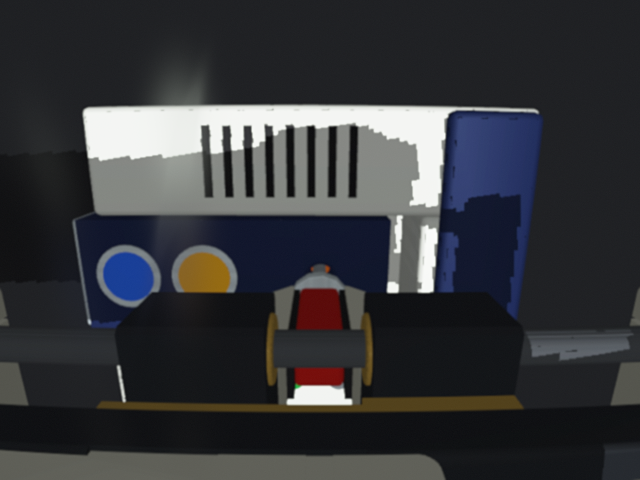

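View pics/s7.png

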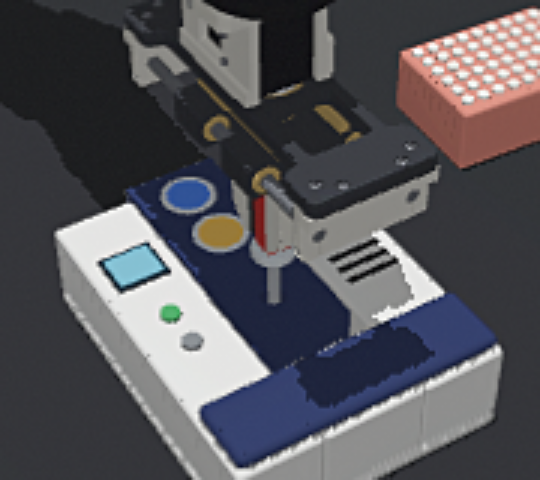

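>>> send_rows --rows '[{"claw":-1,"linear":[0,-0.12,0.01],"roll":0},{"claw":-1,"linear":[0,-0.24,0.02],"roll":0},{"claw":-1,"linear":[0,-0.36,0.03],"roll":0},{"claw":-1,"linear":[0,-0.48,0.035],"roll":0},{"claw":-1,"linear":[0,-0.6,0.045],"roll":0},{"claw":-1,"linear":[0,-0.72,0.05],"roll":0},{"claw":-1,"linear":[0,-0.84,0.06],"roll":0},{"claw":-1,"linear":[0,-0.96,0.065],"roll":0},{"claw":-1,"linear":[0,-1.08,0.075],"roll":0},{"claw":-1,"linear":[0,-1.2,0.08],"roll":0}]'

```text
time: 17.1
ee_pos: [0.5771, -0.0187, 0.1029]
tcp_rot: [179.6, -0.0, 81.4]
wrist_force: [2.5, -0.4, 7.7]
grip_width: 0.174
```

```bash
python3 rd.py
```

```text
17.25 [ 5.7691e+02 -1.8670e+01  1.0283e+02  2.0500e+00 -2.0000e-01  8.6300e+00] [ 1.7964e+02 -4.0000e-02  8.1400e+01]
```

Steady (net about 9.5 N down, 2 N push). I'll carry on.

>>> send_rows --rows '[{"claw":-1,"linear":[0,-0.12,0.01],"roll":0},{"claw":-1,"linear":[0,-0.24,0.02],"roll":0},{"claw":-1,"linear":[0,-0.36,0.03],"roll":0},{"claw":-1,"linear":[0,-0.48,0.035],"roll":0},{"claw":-1,"linear":[0,-0.6,0.045],"roll":0},{"claw":-1,"linear":[0,-0.72,0.05],"roll":0},{"claw":-1,"linear":[0,-0.84,0.06],"roll":0},{"claw":-1,"linear":[0,-0.96,0.065],"roll":0},{"claw":-1,"linear":[0,-1.08,0.075],"roll":0},{"claw":-1,"linear":[0,-1.2,0.08],"roll":0}]'

```text
time: 18.25
ee_pos: [0.5653, -0.0169, 0.1021]
tcp_rot: [179.6, -0.0, 81.4]
wrist_force: [2.1, -0.5, 7.4]
grip_width: 0.172
```

```bash
python3 rd.py
```

```text
18.4 [ 5.6508e+02 -1.6830e+01  1.0201e+02  1.7900e+00 -3.7000e-01  9.4900e+00] [ 1.7964e+02 -4.0000e-02  8.1400e+01]
```

>>> send_rows --rows '[{"claw":-1,"linear":[0,-0.12,0.01],"roll":0},{"claw":-1,"linear":[0,-0.24,0.02],"roll":0},{"claw":-1,"linear":[0,-0.36,0.03],"roll":0},{"claw":-1,"linear":[0,-0.48,0.035],"roll":0},{"claw":-1,"linear":[0,-0.6,0.045],"roll":0},{"claw":-1,"linear":[0,-0.72,0.05],"roll":0},{"claw":-1,"linear":[0,-0.84,0.06],"roll":0},{"claw":-1,"linear":[0,-0.96,0.065],"roll":0},{"claw":-1,"linear":[0,-1.08,0.075],"roll":0},{"claw":-1,"linear":[0,-1.2,0.08],"roll":0}]'

```text
time: 19.4
ee_pos: [0.5535, -0.015, 0.1013]
tcp_rot: [179.6, -0.0, 81.4]
wrist_force: [2.3, 0.4, 8.9]
grip_width: 0.174
```

```bash
python3 rd.py
```

```text
19.55 [ 5.5326e+02 -1.5020e+01  1.0120e+02  1.5900e+00 -1.0000e-01  9.2700e+00] [ 1.7964e+02 -5.0000e-02  8.1400e+01]
```

>>> send_rows --rows '[{"claw":-1,"linear":[0,-0.1,0.005],"roll":0},{"claw":-1,"linear":[0,-0.2,0.01],"roll":0},{"claw":-1,"linear":[0,-0.3,0.015],"roll":0},{"claw":-1,"linear":[0,-0.4,0.02],"roll":0},{"claw":-1,"linear":[0,-0.5,0.03],"roll":0},{"claw":-1,"linear":[0,-0.6,0.035],"roll":0},{"claw":-1,"linear":[0,-0.7,0.04],"roll":0},{"claw":-1,"linear":[0,-0.8,0.05],"roll":0},{"claw":-1,"linear":[0,-0.9,0.055],"roll":0},{"claw":-1,"linear":[0,-1.0,0.06],"roll":0}]'

```text
time: 20.55
ee_pos: [0.5436, -0.0135, 0.1006]
tcp_rot: [179.6, -0.1, 81.4]
wrist_force: [2.7, -0.3, 7.8]
grip_width: 0.172
```

```bash
python3 rd.py
```

```text
20.7 [ 5.4339e+02 -1.3470e+01  1.0054e+02  1.4800e+00 -3.6000e-01  8.8100e+00] [ 1.7964e+02 -5.0000e-02  8.1400e+01]
```

>>> send_rows --rows '[{"claw":-1,"linear":[0,-0.08,0.005],"roll":0},{"claw":-1,"linear":[0,-0.16,0.01],"roll":0},{"claw":-1,"linear":[0,-0.24,0.015],"roll":0},{"claw":-1,"linear":[0,-0.32,0.02],"roll":0},{"claw":-1,"linear":[0,-0.4,0.025],"roll":0}]'

```text
time: 21.2
ee_pos: [0.5396, -0.0129, 0.1003]
tcp_rot: [179.6, -0.1, 81.4]
wrist_force: [1.0, 0.1, 8.9]
grip_width: 0.17
```

```bash
python3 rd.py
```

```text
21.35 [ 5.3969e+02 -1.2900e+01  1.0034e+02  1.8800e+00 -5.0000e-01  8.8700e+00] [ 1.7961e+02 -5.0000e-02  8.1400e+01]
```

>>> send_rows --rows '[{"claw":-1,"linear":[0,-0.05,0.003],"roll":0},{"claw":-1,"linear":[0,-0.1,0.006],"roll":0},{"claw":-1,"linear":[0,-0.15,0.01],"roll":0},{"claw":-1,"linear":[0,-0.2,0.01],"roll":0},{"claw":-1,"linear":[0,-0.2,0.01],"roll":0}]'

```text
time: 21.85
ee_pos: [0.5383, -0.0127, 0.1004]
tcp_rot: [179.5, -0.1, 81.4]
wrist_force: [3.7, -1.3, 8.7]
grip_width: 0.176
```

```bash
python3 rd.py
```

```text
22.0 [538.33 -12.7  100.35   2.72  -0.74   7.87] [ 1.7955e+02 -5.0000e-02  8.1400e+01]
```

>>> send_rows --rows '[{"claw":-1,"linear":[0,-0.05,0.01],"roll":0},{"claw":-1,"linear":[0,-0.1,0.01],"roll":0},{"claw":-1,"linear":[0,-0.15,0.02],"roll":0},{"claw":-1,"linear":[0,-0.2,0.02],"roll":0},{"claw":-1,"linear":[0,-0.2,0.02],"roll":0}]'

```text
time: 22.5
ee_pos: [0.5373, -0.0126, 0.1004]
tcp_rot: [179.4, -0.1, 81.4]
wrist_force: [4.5, -0.3, 6.9]
grip_width: 0.172
```

```bash
python3 rd.py
python3 - <<'E'
from bench import readout, read_camera
import cv2,numpy as np
a=read_camera("wrist")["color"];b=read_camera("scene")["color"]
cv2.imwrite("pics/w8.png",a);cv2.imwrite("pics/s8f.png",b);cv2.imwrite("pics/s8.png",cv2.resize(b[190:360,220:420],None,fx=4,fy=3.5))
E
```

```text
22.65 [537.22 -12.53 100.38   4.75  -0.7    6.99] [ 1.7944e+02 -6.0000e-02  8.1390e+01]
```

View pics/s8.png

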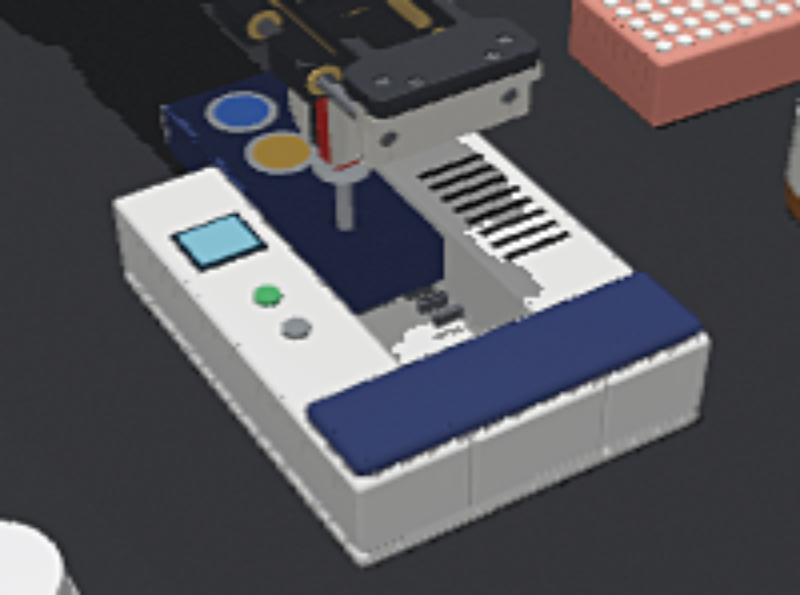

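View pics/w8.png

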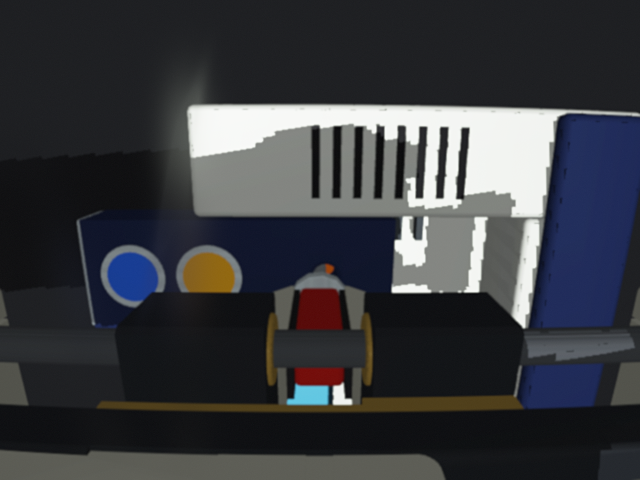

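Run:
```python
from helpers import *
import cv2
a=[ray_z("scene",u,.06) for u in [(321.3,292),(350.5,277.5)]]
b=[ray_z("scene",u,.056) for u in [(309.3,279.1),(330.75,258.6)]]
d=np.array([-.9887,.15])
for x,y in zip(a,b): print((y-x)[:2]@d,x,y)
s=cv2.imread("pics/s8f.png");cv2.imwrite("pics/s8c.png",cv2.resize(np.clip(s[235:300,290:350]*1.8,0,255).astype(np.uint8),None,fx=9,fy=9,interpolation=cv2.INTER_NEAREST))
s=cv2.imread("pics/scene0.png");cv2.imwrite("pics/s0c.png",cv2.resize(np.clip(s[250:310,300:370]*1.0,0,255).astype(np.uint8),None,fx=9,fy=9,interpolation=cv2.INTER_NEAREST))
```

```text
0.03856494494513831 [ 0.63252548 -0.05661206  0.06      ] [ 0.5944038  -0.05078512  0.056     ]
0.0594796213331655 [0.63937369 0.00171747 0.06      ] [0.58037354 0.00935864 0.056     ]
```

View pics/s8c.png

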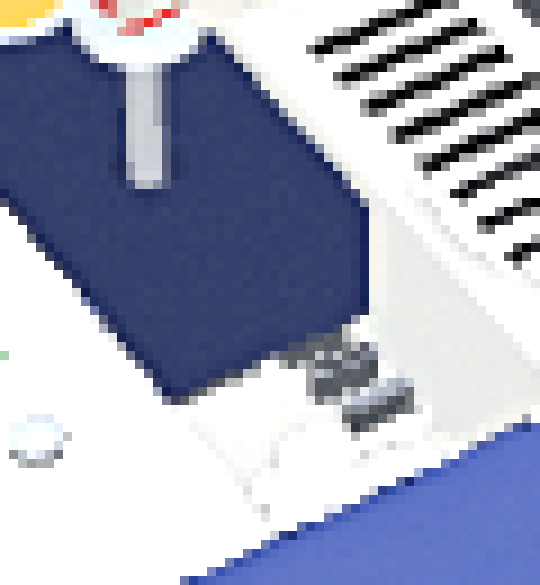

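View pics/s0c.png

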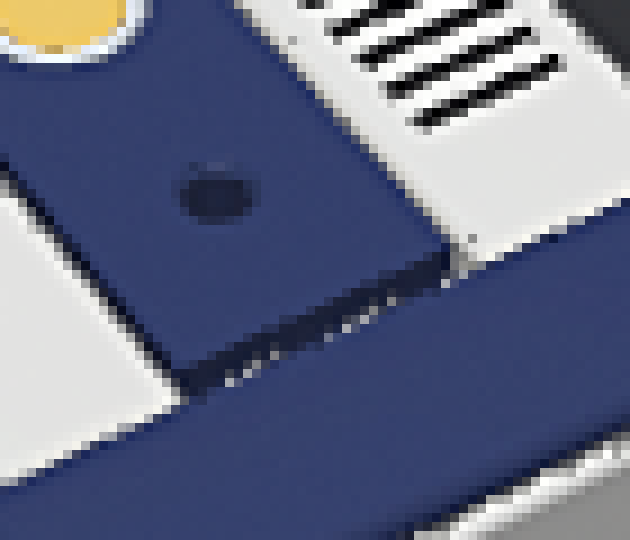

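>>> send_rows --rows '[{"claw":-1,"linear":[0,-0.05,0.02],"roll":0},{"claw":-1,"linear":[0,-0.1,0.025],"roll":0},{"claw":-1,"linear":[0,-0.15,0.03],"roll":0},{"claw":-1,"linear":[0,-0.2,0.03],"roll":0},{"claw":-1,"linear":[0,-0.2,0.03],"roll":0}]'

```text
time: 23.25
ee_pos: [0.5369, -0.0125, 0.1005]
tcp_rot: [179.3, -0.1, 81.4]
wrist_force: [7.5, -1.4, 4.4]
grip_width: 0.172
```

```bash
python3 rd.py
```

```text
23.4 [536.9  -12.52 100.46   7.68  -1.75   4.45] [ 1.7926e+02 -7.0000e-02  8.1380e+01]
```

>>> send_rows --rows '[{"claw":-1,"linear":[0,0.1,0],"roll":0},{"claw":-1,"linear":[0,0.2,-0.03],"roll":0},{"claw":-1,"linear":[0,0.3,-0.06],"roll":0},{"claw":-1,"linear":[0,0.4,-0.09],"roll":0},{"claw":-1,"linear":[0,0.4,-0.09],"roll":0}]'

```text
time: 23.9
ee_pos: [0.5375, -0.0126, 0.1004]
tcp_rot: [179.6, -0.0, 81.4]
wrist_force: [2.4, 0.7, 7.1]
grip_width: 0.17
```

```bash
python3 rd.py
```

```text
24.05 [537.52 -12.59 100.38   2.84  -0.54   7.28] [ 1.7964e+02 -5.0000e-02  8.1400e+01]
```

>>> send_rows --rows '[{"claw":-1,"linear":[0,0.1,0],"roll":0},{"claw":-1,"linear":[0,0.13,-0.1],"roll":0},{"claw":-1,"linear":[0,0.15,-0.3],"roll":0},{"claw":-1,"linear":[0,0.15,-0.5],"roll":0},{"claw":-1,"linear":[0,0.15,-0.7],"roll":0},{"claw":-1,"linear":[0,0.15,-0.7],"roll":0}]'

```text
time: 24.65
ee_pos: [0.5372, -0.013, 0.1062]
tcp_rot: [179.8, -0.0, 81.4]
wrist_force: [5.1, -2.1, 0.5]
grip_width: 0.172
```

```bash
python3 rd.py
```

```text
24.8 [ 5.3729e+02 -1.2970e+01  1.0619e+02  5.1000e+00 -1.1100e+00  3.8000e-01] [179.83  -0.    81.4 ]
```

>>> send_rows --rows '[{"claw":-1,"linear":[0,0.1,0],"roll":0},{"claw":-1,"linear":[0,0.2,0],"roll":0},{"claw":-1,"linear":[0,0.3,0],"roll":0},{"claw":-1,"linear":[0,0.3,0],"roll":0}]'

```text
time: 25.2
ee_pos: [0.5378, -0.013, 0.1053]
tcp_rot: [-179.9, 0.0, 81.4]
wrist_force: [1.5, -0.9, 0.2]
grip_width: 0.168
```

```bash
python3 rd.py
```

```text
25.35 [ 5.3778e+02 -1.2980e+01  1.0534e+02  9.7000e-01 -3.0000e-01 -5.9000e-01] [-1.7989e+02  1.0000e-02  8.1410e+01]
```

>>> send_rows --rows '[{"claw":-1,"linear":[0,0.1,0],"roll":0},{"claw":-1,"linear":[0,0.1,-0.2],"roll":0},{"claw":-1,"linear":[0,0.1,-0.6],"roll":0},{"claw":-1,"linear":[0,0.1,-1.2],"roll":0},{"claw":-1,"linear":[0,0.1,-2],"roll":0},{"claw":-1,"linear":[0,0.1,-3],"roll":0},{"claw":-1,"linear":[0,0.1,-4.2],"roll":0},{"claw":-1,"linear":[0,0.1,-5.5],"roll":0},{"claw":-1,"linear":[0,0.1,-6.5],"roll":0},{"claw":-1,"linear":[0,0.1,-6.5],"roll":0}]'

```text
time: 26.35
ee_pos: [0.5412, -0.0132, 0.173]
tcp_rot: [179.8, -0.1, 81.4]
wrist_force: [0.3, -0.3, -1.1]
grip_width: 0.17
```

```bash
python3 rd.py
python3 - <<'E'
from bench import readout, read_camera
import cv2,numpy as np,pickle
o=readout.get_obs();c=read_camera("wrist");b=read_camera("scene")["color"];pickle.dump((o,c),open("w9.pkl","wb"))
cv2.imwrite("pics/w9.png",c["color"]);cv2.imwrite("pics/s9f.png",b);cv2.imwrite("pics/s9.png",cv2.resize(b[120:330,200:440],None,fx=3,fy=2.85))
E
python3 go.py .51 -.13 .17 90 .4684 -.2592 .17 99.57
```

```text
26.5 [ 5.3995e+02 -1.3150e+01  1.7126e+02 -2.4000e-01  2.0000e-02 -1.2700e+00] [-179.97   -0.     81.41]
t 26.6 pos [ 0.5392 -0.0132  0.1702] rot [-1.7993e+02  1.0000e-02  8.1410e+01] F [-0.38 -0.31 -1.33] T [-0.05  0.03  0.06] grip 0.169
-> [ 0.51 -0.13  0.17] 90.0 linear cm [-11.99  -1.14   0.02] roll -0.15
-> [ 0.4684 -0.2592  0.17  ] 99.57 linear cm [-25.38  -3.33   0.03] roll -0.317
```

View pics/s9.png

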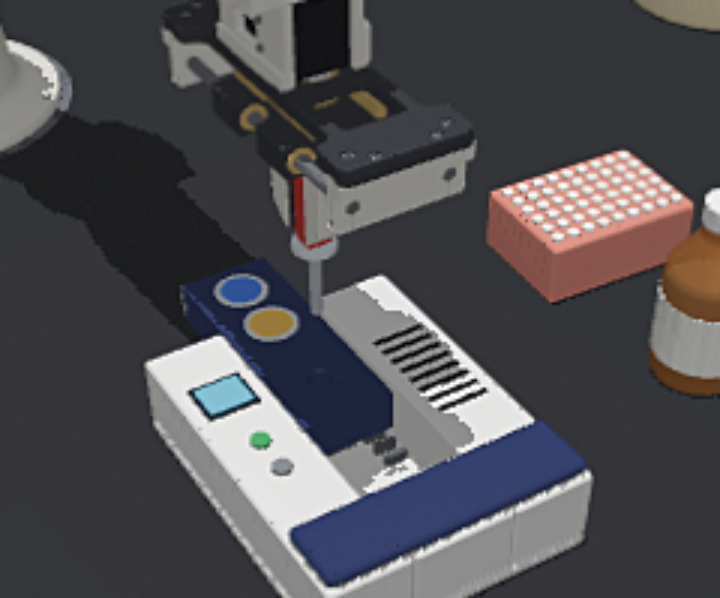

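View pics/w9.png

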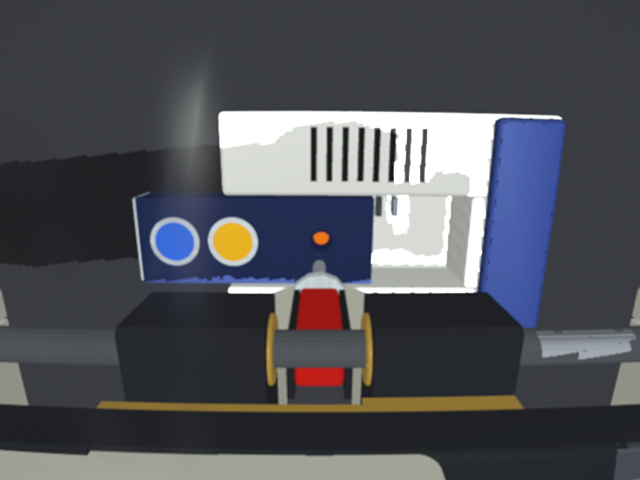

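Run:
```python
from helpers import *
import pickle
o,c=pickle.load(open("w9.pkl","rb"));x=np.array([-.9887,.15])
A=wray(o,c,(222,150),.06);B=wray(o,c,(139,237),.056);C=wray(o,c,(321,238),.056);Rr=wray(o,c,(372,240),.056)
for n,q in (("readerfront",A),("slidefront",B),("recess",C),("rear",Rr)): print(n,q,q[:2]@x)
# vs W5 before
o,c=pickle.load(open("wrist5.pkl","rb"))
q=wray(o,c,(378,240),.06);print("rear0",q,q[:2]@x); q=wray(o,c,(320,248.5),.06);print("recess0",q,q[:2]@x);q=wray(o,c,(106,150),.06);print("readerfront0",q,q[:2]@x);q=wray(o,c,(113,240),.06);print("slidefront0",q,q[:2]@x)
print([ray_z("scene",u,.056) for u in [(200+319/3,120+378/2.85)]])
```

```text
readerfront [0.48970545 0.05576927 0.06      ] -0.4758063919846826
slidefront [0.41989722 0.00771964 0.056     ] -0.41399443464033836
recess [ 0.54323783 -0.01172299  0.056     ] -0.5388576955373463
rear [ 0.57727074 -0.01827786  0.056     ] -0.5734892591152008
rear0 [ 0.63799573 -0.02127651  0.06      ] -0.6339778533721893
recess0 [ 0.60263003 -0.02129091  0.06      ] -0.5990139459118575
readerfront0 [0.48850586 0.05612524 0.06      ] -0.47456695869860627
slidefront0 [0.47798514 0.00306056 0.06      ] -0.47212482787002186
[array([ 0.54057117, -0.01362861,  0.056     ])]
```

>>> send_rows --rows '[{"claw":-1,"linear":[-1,-0.1,0],"roll":-0.01},{"claw":-1,"linear":[-3,-0.4,0],"roll":-0.04},{"claw":-1,"linear":[-6,-0.8,0],"roll":-0.075},{"claw":-1,"linear":[-9.5,-1.25,0],"roll":-0.12},{"claw":-1,"linear":[-13,-1.7,0],"roll":-0.16},{"claw":-1,"linear":[-16.5,-2.15,0],"roll":-0.205},{"claw":-1,"linear":[-20,-2.6,0],"roll":-0.25},{"claw":-1,"linear":[-23,-3,0],"roll":-0.29},{"claw":-1,"linear":[-25,-3.3,0],"roll":-0.317},{"claw":-1,"linear":[-25.4,-3.33,0],"roll":-0.317}]'

```text
time: 27.6
ee_pos: [0.4666, -0.2633, 0.1706]
tcp_rot: [-179.9, 0.1, 99.3]
wrist_force: [-0.4, -0.2, -0.9]
grip_width: 0.173
```

>>> send_rows --rows '[{"claw":-1,"linear":[0,0,0.5],"roll":0},{"claw":-1,"linear":[0,0,1.5],"roll":0},{"claw":-1,"linear":[0,0,2.5],"roll":0},{"claw":-1,"linear":[0,0,3.3],"roll":0},{"claw":-1,"linear":[0,0,3.5],"roll":0},{"claw":-1,"linear":[0,0,3.5],"roll":0},{"claw":-1,"linear":[0,0,3.5],"roll":0}]'

```text
time: 28.3
ee_pos: [0.4691, -0.2593, 0.136]
tcp_rot: [180.0, 0.0, 99.6]
wrist_force: [-0.0, -0.8, -1.3]
grip_width: 0.173
```

```bash
python3 rd.py
python3 - <<'E'
from bench import readout, read_camera
import cv2,numpy as np,pickle
o=readout.get_obs();c=read_camera("wrist");b=read_camera("scene")["color"];pickle.dump((o,c),open("w10.pkl","wb"))
cv2.imwrite("pics/w10.png",c["color"]);cv2.imwrite("pics/s10.png",cv2.resize(np.clip(b[235:340,110:220]*1.8,0,255).astype(np.uint8),None,fx=5.5,fy=5.5))
E
python3 go.py .4684 -.2592 .0692 99.57
```

```text
28.45 [ 4.6924e+02 -2.5951e+02  1.3623e+02  3.4000e-01 -2.2000e-01 -1.0700e+00] [1.7996e+02 3.0000e-02 9.9570e+01]
t 28.55 pos [ 0.4691 -0.2595  0.1362] rot [1.7996e+02 2.0000e-02 9.9570e+01] F [-0.69  0.19 -1.21] T [-0.05  0.04 -0.03] grip 0.172
-> [ 0.4684 -0.2592  0.0692] 99.57 linear cm [ 0.05 -0.07  6.7 ] roll -0.0
```

View pics/s10.png

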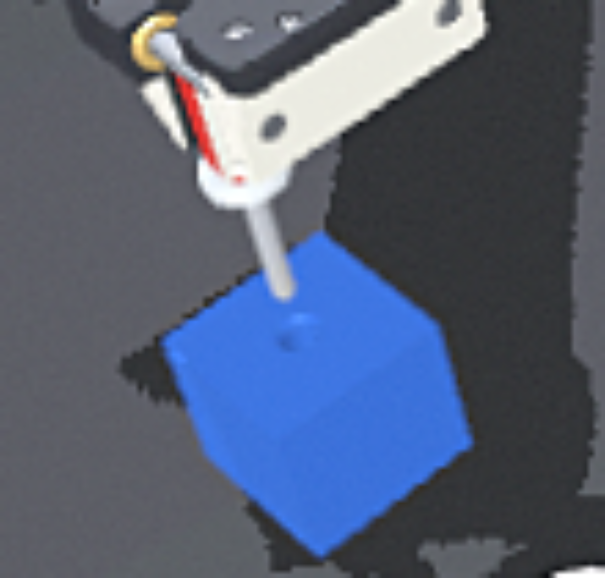

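View pics/w10.png

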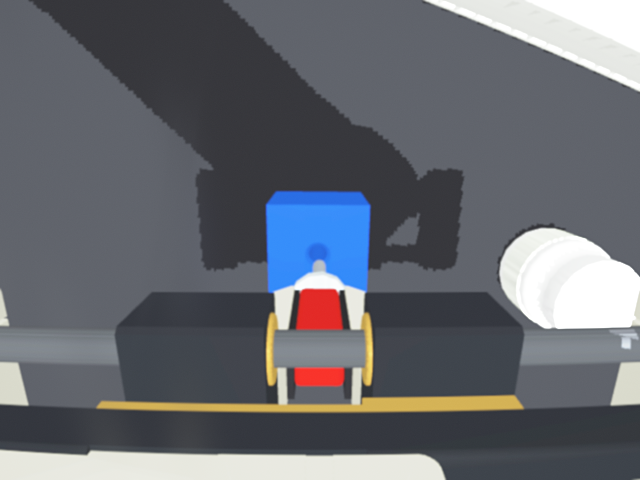

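>>> send_rows --rows '[{"claw":-1,"linear":[0.03,-0.06,0.3],"roll":0},{"claw":-1,"linear":[0.03,-0.06,0.7],"roll":0},{"claw":-1,"linear":[0.03,-0.06,1.2],"roll":0},{"claw":-1,"linear":[0.03,-0.06,1.5],"roll":0},{"claw":-1,"linear":[0.03,-0.06,1.8],"roll":0},{"claw":-1,"linear":[0.03,-0.06,2.1],"roll":0},{"claw":-1,"linear":[0.03,-0.06,2.1],"roll":0}]'

```text
time: 29.25
ee_pos: [0.4679, -0.259, 0.1143]
tcp_rot: [-180.0, -0.0, 99.6]
wrist_force: [-0.6, -0.4, -0.2]
grip_width: 0.171
```

```bash
python3 rd.py
```

```text
29.4 [ 4.6824e+02 -2.5918e+02  1.1477e+02 -3.0000e-02  3.6000e-01 -8.2000e-01] [179.99   0.    99.57]
```

Tip about 4.5 mm inside the hole with no contact force. I'll lower on, 45.5 mm to home.

>>> send_rows --rows '[{"claw":-1,"linear":[0,0,0.4],"roll":0},{"claw":-1,"linear":[0,0,0.9],"roll":0},{"claw":-1,"linear":[0,0,1.4],"roll":0},{"claw":-1,"linear":[0,0,1.9],"roll":0},{"claw":-1,"linear":[0,0,2.4],"roll":0},{"claw":-1,"linear":[0,0,2.9],"roll":0},{"claw":-1,"linear":[0,0,3.3],"roll":0},{"claw":-1,"linear":[0,0,3.7],"roll":0},{"claw":-1,"linear":[0,0,4.0],"roll":0},{"claw":-1,"linear":[0,0,4.2],"roll":0}]'

```text
time: 30.4
ee_pos: [0.4682, -0.2592, 0.0726]
tcp_rot: [-180.0, -0.0, 99.6]
wrist_force: [1.3, -0.2, -0.9]
grip_width: 0.172
```

>>> send_rows --rows '[{"claw":-1,"linear":[0,0,0.1],"roll":0},{"claw":-1,"linear":[0,0,0.2],"roll":0},{"claw":-1,"linear":[0,0,0.25],"roll":0},{"claw":-1,"linear":[0,0,0.25],"roll":0}]'

```text
time: 30.8
ee_pos: [0.4683, -0.2592, 0.0704]
tcp_rot: [180.0, 0.0, 99.6]
wrist_force: [-0.3, 0.8, -0.7]
grip_width: 0.174
```

```bash
python3 rd.py
```

```text
30.95 [ 4.6834e+02 -2.5921e+02  7.0450e+01 -1.6000e-01  2.5000e-01 -1.0700e+00] [179.99   0.    99.57]
```

>>> send_rows --rows '[{"claw":-1,"linear":[0,0,0.05],"roll":0},{"claw":-1,"linear":[0,0,0.1],"roll":0},{"claw":-1,"linear":[0,0,0.12],"roll":0},{"claw":-1,"linear":[0,0,0.12],"roll":0}]'

```text
time: 31.35
ee_pos: [0.4683, -0.2592, 0.0692]
tcp_rot: [-180.0, -0.0, 99.6]
wrist_force: [-0.8, 0.3, -0.2]
grip_width: 0.173
```

```bash
python3 rd.py
```

```text
31.5 [ 4.6826e+02 -2.5917e+02  6.9180e+01 -3.6000e-01  5.6000e-01  1.2000e-01] [180.    -0.    99.57]
```

>>> send_rows --rows '[{"claw":-0.5,"linear":[0,0,0],"roll":0},{"claw":-0.4,"linear":[0,0,0],"roll":0},{"claw":0,"linear":[0,0,0],"roll":0},{"claw":0.3,"linear":[0,0,0],"roll":0},{"claw":0.5,"linear":[0,0,0],"roll":0},{"claw":0.5,"linear":[0,0,0],"roll":0},{"claw":0.5,"linear":[0,0,0],"roll":0},{"claw":0.5,"linear":[0,0,0],"roll":0},{"claw":0.5,"linear":[0,0,0],"roll":0},{"claw":0.5,"linear":[0,0,0],"roll":0}]'

```text
time: 32.5
ee_pos: [0.4683, -0.2592, 0.0691]
tcp_rot: [180.0, -0.0, 99.6]
wrist_force: [0.2, -0.7, -0.7]
grip_width: 0.752
```

```bash
python3 rd.py
python3 - <<'E'
from bench import readout, read_camera
import cv2
cv2.imwrite("pics/w11.png",read_camera("wrist")["color"]); print(readout.get_obs()["grip_width"])
E
```

```text
32.65 [ 4.6827e+02 -2.5917e+02  6.9160e+01  2.5000e-01 -5.1000e-01 -2.0000e-01] [180.    -0.    99.57]
0.7491019370422645
```

View pics/w11.png

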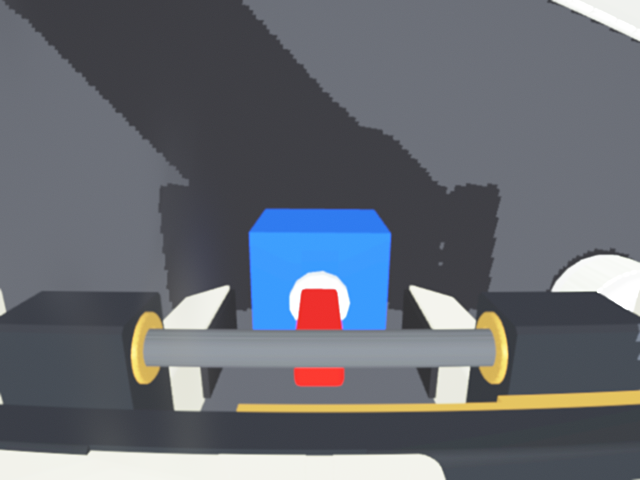

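The wrist view shows the tool standing free at (319,340), with its collar on the stand and both fingers clear. Next I'll retreat upwards.

>>> send_rows --rows '[{"claw":0.5,"linear":[0,0,-0.5],"roll":0},{"claw":0.5,"linear":[0,0,-1.5],"roll":0},{"claw":0.5,"linear":[0,0,-3.5],"roll":0},{"claw":0.5,"linear":[0,0,-6],"roll":0},{"claw":0.5,"linear":[0,0,-9],"roll":0},{"claw":0.5,"linear":[-2,0,-12],"roll":0},{"claw":0.5,"linear":[-5,0,-14],"roll":0},{"claw":0.5,"linear":[-8,0,-15],"roll":0},{"claw":0.5,"linear":[-10,0,-15],"roll":0},{"claw":0.5,"linear":[-10,0,-15],"roll":0}]'

```text
time: 33.7
ee_pos: [0.4844, -0.3617, 0.2208]
tcp_rot: [179.9, 0.2, 99.3]
wrist_force: [-0.4, 0.1, 0.3]
grip_width: 0.747
```

>>> send_rows --rows '[{"claw":0.5,"linear":[0,0,0],"roll":0},{"claw":0.5,"linear":[0,0,0],"roll":0},{"claw":0.5,"linear":[0,0,0],"roll":0}]'

```text
time: 34.0
ee_pos: [0.485, -0.3563, 0.219]
tcp_rot: [-180.0, -0.1, 99.7]
wrist_force: [-0.5, -0.0, -0.0]
grip_width: 0.753
```

```bash
python3 rd.py
python3 - <<'E'
from bench import readout, read_camera
import cv2
b=read_camera("scene")["color"];cv2.imwrite("pics/s12.png",b);a=read_camera("top")["color"];cv2.imwrite("pics/t12.png",a)
cv2.imwrite("pics/t12c.png",cv2.resize(a[165:335,280:500],None,fx=3.5,fy=3.5))
E
```

```text
34.15 [ 4.8503e+02 -3.5671e+02  2.1908e+02  2.4000e-01 -2.6000e-01  2.6000e-01] [-1.800e+02 -2.000e-02  9.963e+01]
```

View pics/s12.png

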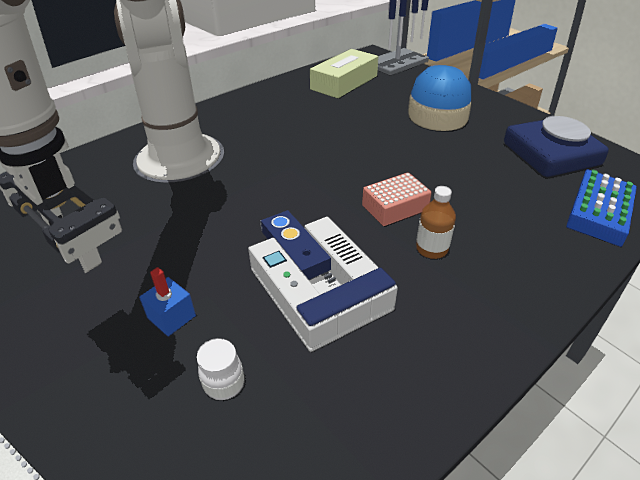

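View pics/t12c.png

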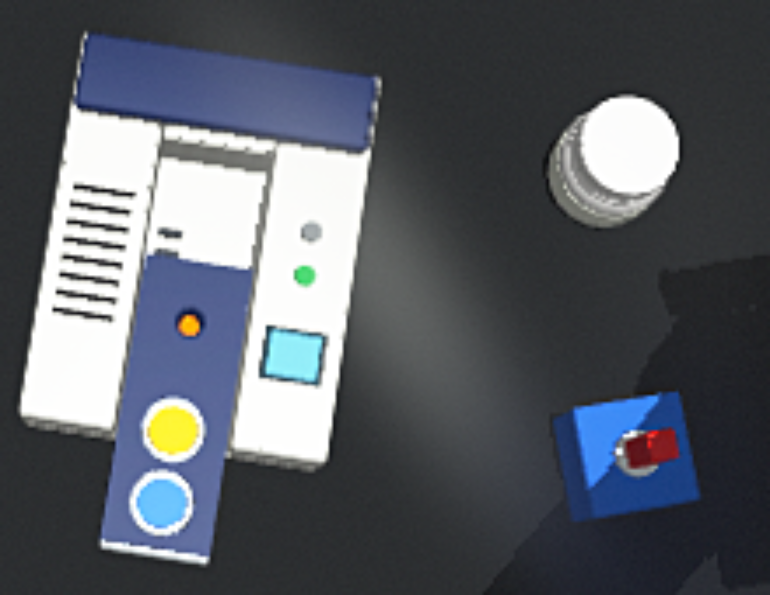

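Run:
```python
from helpers import *
d=np.array([-.9887,.15])
o=lambda u,v,x0,y0,f:(x0+(u+.5)/f-.5,y0+(v+.5)/f-.5)
def c(p,a,b): return (ray_z("top",b,.056)-ray_z("top",a,.06))[:2]@d
print("recess", c(0,o(257,245,275,165,4),o(189,321,280,165,3.5)))
print("yellow", c(0,o(237,367,275,165,4),o(173.5,430,280,165,3.5)))
print("blue", c(0,o(225,449,275,165,4),o(162,503,280,165,3.5)))
a=cv2.imread("pics/top0.png").astype(int);b=cv2.imread("pics/t12.png").astype(int)
for n,(x0,y0,x1,y1) in dict(tip=(155,240,240,305),bottle=(190,175,245,235),jar=(430,185,482,235)).items(): print(n,np.abs(a-b)[y0:y1,x0:x1].mean().round(2))
```

```text
recess 0.05986223026086538
yellow 0.0599995365407984
blue 0.06024022278319856
tip 1.42
bottle 1.66
jar 1.33
```

The top view gives a slide travel of 59.9 to 60.2 mm. The tool is home and the other items haven't moved, so I'm handing in.

Run:
```python
from bench import ctrl
print(ctrl.hand_in())
```

```text
the job is handed in; nothing more can be done
None
```

The job is done and handed in at about 34 s. The slide is fully out and the pin tool is back in its stand.

- **Press and push:** I felt the release button about 14.5 mm below the recess mouth. During the push the downward force was about 9–10 N (7.4 N briefly), with about 2 N sideways. At the end stop I pushed on to about 8 N sideways to confirm it. Total force on the reader stayed around 11 N, under the 20 N limit.
- **Button at the stop:** During that last push the downward force fell to about 5 N, so the button may have eased up a little. It had been held for the whole travel.
- **Slide position:** With the pin out, the top camera puts the slide 59.9–60.2 mm out and the wrist camera about 60.2–60.5 mm. An earlier scene-camera check gave about 59.5 mm from its one visible corner, within the 2 mm calibration.
- **Pin tool:** It went into the stand's hole without catching and was at its original height when I let go. The pictures show it upright with its collar on the stand.
- **Everything else:** Top pictures before and after show the tip box, bottle and jar unmoved. The gripper ended clear of everything, with no force on the wrist.

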